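# Make up two clamping kits for the router

### The job

Make up the two clamping kits for the next jobs on the router, one piece to a compartment: put the long strap clamp, the tall step block and the coupling nut in the tray with three compartments, and the short strap clamp and the low step block in the tray with two. It does not matter which compartment of its tray a piece gets, but each must rest flat on the tray floor, the same way up as it stands on the bench. Leave the forked clamp, the flange nut and the T-nut where they are.

Things in the scene. Friction and masses are not known exactly. Their poses are not given: they have to be found in the camera images.
- tray3: Shallow grey plastic tray with three equal compartments side by side, 156 x 180 x 12 mm. Its origin is the centre of its underside; x runs along the compartments and y across them. Floor 4 mm thick, outer walls 5 mm thick and dividers 4 mm thick, all rising to 12 mm above the bench (8 mm above the tray floor). Each compartment is 146 mm long and 54 mm wide inside. The tray is fixed to the bench, level. Compartment centres at y = -58, 0 and +58 mm.
- tray2: Shallow grey plastic tray with two equal compartments side by side, 156 x 122 x 12 mm. Its origin is the centre of its underside; x runs along the compartments and y across them. Floor 4 mm thick, outer walls 5 mm thick and dividers 4 mm thick, all rising to 12 mm above the bench (8 mm above the tray floor). Each compartment is 146 mm long and 54 mm wide inside. The tray is fixed to the bench, level. Compartment centres at y = -29 and +29 mm.
- long_strap: Long strap clamp: steel bar 130 mm long (x), 30 mm wide (y), 20 mm thick, with a 14 mm wide lengthwise slot closed at both ends; the last 18 mm at +x is a narrower nose (21.6 mm wide, 12 mm thick). Bright steel. Lies flat on the bench; origin at the centre of its underside, z up. Mass about 0.40 kg, evenly spread along its length.
- short_strap: Short strap clamp: like the long one but 75 mm long (x), 30 mm wide (y), 20 mm thick, with a 14 mm wide slot closed at both ends and the same 18 mm long nose at +x. Bright steel. Lies flat on the bench; origin at the centre of its underside, z up. Mass about 0.24 kg.
- tall_block: Tall step block: steel staircase 56 mm long (x), 26 mm wide (y), with seven equal steps rising towards +x to 52 mm at the +x end. Bright steel. Lies flat on the bench; origin at the centre of its underside, z up. Its two y sides are plain parallel faces; centre of mass about 9 mm from the origin towards +x. Mass about 0.30 kg.
- low_block: Low step block: steel staircase 36 mm long (x), 26 mm wide (y), with four equal steps rising towards +x to 28 mm at the +x end. Bright steel. Lies flat on the bench; origin at the centre of its underside, z up. Its two y sides are plain parallel faces; centre of mass about 4.5 mm from the origin towards +x. Mass about 0.12 kg.
- coupling_nut: Coupling nut: long hexagonal steel nut standing on end, 22 mm across flats, 36 mm tall, no flange. Bright steel. Lies flat on the bench; origin at the centre of its underside, z up. One pair of flats faces +x and -x, the others at 60 degrees to it. Mass about 0.075 kg.
- fork_clamp: Forked clamp, not wanted: steel bar 100 mm long (x), 34 mm wide, 18 mm thick, whose 14 mm slot is open at the +x end, so that it has two prongs. Bright steel. Lies flat on the bench; origin at the centre of its underside, z up. 
- flange_nut: Flange nut, not wanted: hexagon 22 mm across flats on a round flange 34 mm across and 5 mm thick, 20 mm tall in all. Bright steel. Lies flat on the bench; origin at the centre of its underside, z up. 
- tee_nut: T-nut, not wanted: 32 x 32 mm steel plate 9 mm thick with an 18 mm wide ridge along x on top, 18 mm tall in all. Bright steel. Lies flat on the bench; origin at the centre of its underside, z up. 

How it is judged (in metres and radians):
At the end, for the whole second after the job is handed in: Each kit piece rests on the floor of its own compartment in its kit's tray (origin within 19 mm sideways and 65 mm lengthways of the centre, under 4 mm above the floor), tilted under 0.15 rad, at rest; forked clamp, flange nut and T-nut within 30 mm of their starts (z of each of long_strap, tall_block, coupling_nut in the frame of tray3 below 0.008 m and x of long_strap in the frame of tray3 between -0.065 and 0.065 m and angle between each of long_strap, tall_block, coupling_nut, short_strap, low_block's own z axis and vertical below 0.15 rad and linear speed of each of long_strap, tall_block, coupling_nut, short_strap, low_block below 0.02 m/s and angular speed of each of long_strap, tall_block, coupling_nut, short_strap, low_block below 0.2 rad/s and x of tall_block in the frame of tray3 between -0.065 and 0.065 m and x of coupling_nut in the frame of tray3 between -0.065 and 0.065 m and (y of long_strap in the frame of tray3 between -0.077 and -0.039 m or y of tall_block in the frame of tray3 between -0.077 and -0.039 m or y of coupling_nut in the frame of tray3 between -0.077 and -0.039 m) and (y of long_strap in the frame of tray3 between -0.019 and 0.019 m or y of tall_block in the frame of tray3 between -0.019 and 0.019 m or y of coupling_nut in the frame of tray3 between -0.019 and 0.019 m) and (y of long_strap in the frame of tray3 between 0.039 and 0.077 m or y of tall_block in the frame of tray3 between 0.039 and 0.077 m or y of coupling_nut in the frame of tray3 between 0.039 and 0.077 m) and z of each of short_strap, low_block in the frame of tray2 below 0.008 m and x of short_strap in the frame of tray2 between -0.065 and 0.065 m and x of low_block in the frame of tray2 between -0.065 and 0.065 m and (y of short_strap in the frame of tray2 between -0.048 and -0.01 m or y of low_block in the frame of tray2 between -0.048 and -0.01 m) and (y of short_strap in the frame of tray2 between 0.01 and 0.048 m or y of low_block in the frame of tray2 between 0.01 and 0.048 m) and distance of each of fork_clamp, flange_nut, tee_nut from where it was at the start of the episode below 0.03 m); the robot touches nothing.
It fails at once if the forked clamp, the flange nut or the T-nut is moved by more than 30 mm (distance of any of fork_clamp, flange_nut, tee_nut from where it was at the start of the episode above 0.03 m).
It also fails if it takes over 115 s, if anything falls off the work surface, if the arm or the gripper's body presses on something with over 40 N, if the wrist force passes 120 N, or if a joint passes its speed limit or range.

### The arm

A 6-joint arm with a two-finger parallel gripper is mounted at the origin on the work surface. World frame = base frame: x ahead of the robot, y to its left, z up, the work surface at z = 0. Lengths are in mm, angles in rad, forces in N, time in s.
With the tool pointing down it reaches from about 325 to 875 mm from the base axis. Payload 4.4 kg.
Tool frame: the origin (TCP) lies midway between the tips of the shut fingers; the grasp point (between the pads) lies 19 mm behind it; x points along the fingers, z is the direction in which the jaws open and shut, and the axes are right-handed (so a half turn about x gives the same grasp; the last joint's range is limited). The gripper opens to 85 mm and grips with 20 to 120 N. Pads are 22 mm wide; open, the fingers measure 114 mm over their backs; the gripper's body (76 mm by 85 mm) begins 54 mm behind the grasp point. The pads swing forward as they close: fully open they stand 13 mm farther back than shut.
Start: joints at [0.955, 0.207, 1.542, -0, 1.393, -0.15], TCP at [258.264, 513.738, 231.282] pointing down, gripper open.
Joint ranges: [-2.73, 2.73], [-0.86, 2.22], [0.23, 2.46], [-1.11, 4.25], [0.08, 2.63], [-2.82, 2.82]. Speed limits (rad/s): [2.79, 2.79, 3.14, 3.14, 3.14, 3.14].

### API

Orientations are given as a 3x3 rotation matrix whose columns are the frame's x, y, z axes.
In Python, from bench import robot, grab_frame, camera_info, job_done, search_frame, cut_out, mark_of gives the robot as it stands.
- The arm moves only by the shell command python3 -m crank 'ROWS' [FORCE]. ROWS is JSON, a list of rows, each an object of numbers: "x", "y", "z": the shift along the world's x, y, z in mm; "turn": the turn about the world's z in degrees; "claw": the closure in counts, from 0 (fully open) to 255 (shut). A call has 1 to 5 rows; each row shifts and turns the commanded pose from where the row before left it; what a row does not reach is not made up. A row lasts 1/10 s, in which the tool goes at most 50 mm and 8.59 degrees, less where a joint would pass 70% of its speed; a pose out of reach is approached as far as the arm can. A call with a gripper value outside its range is refused whole. The fingers move at their own pace and stop on an object; FORCE is the grip in N (left out, the last holds). Time passes only in rows, so rows that do not move let the fingers close. It gives the time, the measured TCP pose, the force and the opening at its end, in the units of the state.
- robot.state(): the state, without advancing time (a new reading comes with each control period).
- grab_frame(name): name is "scene" or "top"; returns the picture (400x640x3 uint8, blue, green, red); there is no depth.
- camera_info(name): a dict with "fx", "fy", "cx", "cy" (pixels), "cam_to_world" (4x4, takes a point from camera to world coordinates). Camera axes: x right, y down, z forward; pixel columns grow to the right and rows downward; lengths in mm; the calibration is good to about 2 mm. A picture is of the moment at which its call begins. camera_info takes no time and is no camera call.
- job_done(): hands the job in, once; it reports no verdict.
Trained networks look in the newest picture that a camera, given by its name, has taken for a name from the list of things; names that differ only in an ending like _2 or _b are one class to them, and where a whole thing is asked for, a point or a joint stands for the part that bears it (a point fixed in the world has none). Each returns a list of dicts, best first, with "confidence" (0 to 1); they miss things now and then, are a little off and sometimes report something else, mostly with a low value. They report only what shows in the picture. A call takes as long as a camera call.
- search_frame(camera, target): "centre" ([x, y, z] in mm, in world coordinates, good to about 4 mm: the middle of the surface that is visible of it).
- cut_out(camera, target): "region" (400x640 bool, what is visible of it).
- mark_of(camera, target): "centre" ([x, y, z] in mm, in world coordinates, good to about 4 mm: a listed point, or the origin of a listed thing).
The state is a dict: "time_s": time; "q": joint angles; "qd": joint speeds; "tau": joint torques, N m; "tool_pos": TCP position; "tcp_rot": TCP orientation; "contact_force": force on the tool from outside, world axes, zero at the start; "wrist_torque": the same for the moment, N m; "opening": finger opening in mm.
Only numpy, scipy, OpenCV 4.12 (cv2) and the standard library are available. Lean on these libraries where they do the work, as an engineer would, in place of code of your own. Each camera call takes 0.05 s, during which the arm holds its last target.

## Working session

There is one attempt and no reset: what is moved stays moved. The work goes in short steps, Python scripts to look and compute and a shell command to move; the robot and the scene stay as the last step left them, time stands still between calls to the robot, and variables do not carry over. Pictures are saved under pics/ and viewed, and the job is handed in when it is done.

```bash
ls; mkdir -p pics; python3 - <<'E'
from bench import robot, grab_frame, camera_info
import cv2
s=robot.state(); print({k:s[k] for k in('time_s','tool_pos','tcp_rot','opening','q')})
for n in('scene','top'):
    cv2.imwrite(f'pics/{n}0.png',grab_frame(n)); print(n,camera_info(n))
E
```

```text
pics
{'time_s': 0.0, 'tool_pos': array([257.80294087, 513.10741084, 230.0875583 ]), 'tcp_rot': array([[-1.35794360e-03, -8.93464768e-01,  4.49131233e-01],
       [-1.90482902e-03,  4.49133143e-01,  8.93462809e-01],
       [-9.99997264e-01,  3.57753897e-04, -2.31179510e-03]]), 'opening': 85.35650455420479, 'q': array([ 9.54515625e-01,  2.07458974e-01,  1.54298784e+00,  7.24254842e-06,
        1.39348514e+00, -1.50487486e-01])}
scene {'fx': 370.43762409184563, 'fy': 370.43762409184563, 'cx': 324.28602868683424, 'cy': 205.9265668113914, 'cam_to_world': array([[ 8.98455808e-01,  3.83894851e-01, -2.13077229e-01,
         7.25758838e+02],
       [ 4.38997738e-01, -7.93873305e-01,  4.20768536e-01,
        -3.31766117e+02],
       [-7.62544975e-03, -4.71582356e-01, -8.81789053e-01,
         7.13638647e+02],
       [ 0.00000000e+00,  0.00000000e+00,  0.00000000e+00,
         1.00000000e+00]])}
top {'fx': 378.8765945866497, 'fy': 378.8765945866497, 'cx': 324.0925855423326, 'cy': 205.5816386223243, 'cam_to_world': array([[ 1.26784678e-01, -9.68011318e-01,  2.16517283e-01,
         3.49763050e+02],
       [-9.91930026e-01, -1.23878218e-01,  2.70002123e-02,
        -1.07592753e+01],
       [ 6.85264009e-04, -2.18193207e-01, -9.75905351e-01,
         9.75926009e+02],
       [ 0.00000000e+00,  0.00000000e+00,  0.00000000e+00,
         1.00000000e+00]])}
```

View pics/scene0.png

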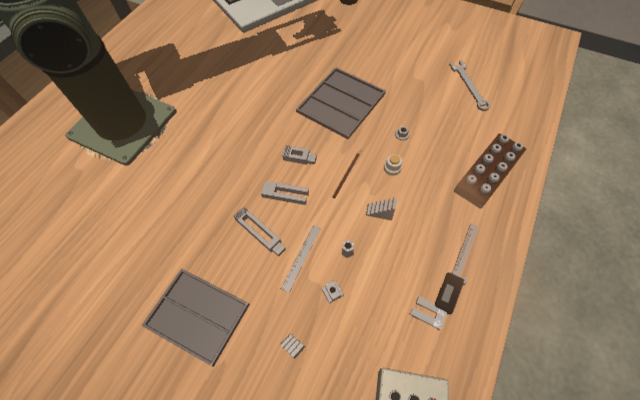

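View pics/top0.png

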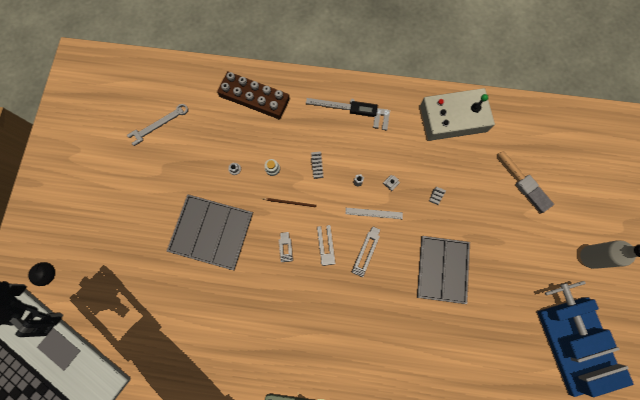

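```bash
python3 - <<'E'
from bench import *
import numpy as np, pickle, cv2
names='tray3 tray2 long_strap short_strap tall_block low_block coupling_nut fork_clamp flange_nut tee_nut'.split()
out={}
for cam in('scene','top'):
    im=grab_frame(cam)
    for n in names:
        m=mark_of(cam,n); c=cut_out(cam,n)
        out[cam,n]=(m,c)
        print(cam,n,[(np.round(d['centre']),round(d['confidence'],2)) for d in m[:3]],[(d['region'].sum(),np.round(np.argwhere(d['region']).mean(0)[::-1]),round(d['confidence'],2)) for d in c[:3]])
    out[cam,'im']=im; out[cam,'info']=camera_info(cam)
pickle.dump(out,open('obs0.pkl','wb'))
for cam,boxes in(('scene',[(220,130,200,240)]),('top',[(210,130,250,110)])):
    for x,y,w,h in boxes:
        cv2.imwrite(f'pics/{cam}_crop.png',cv2.resize(out[cam,'im'][y:y+h,x:x+w],None,fx=2.4 if cam=='scene' else 3.2,fy=2.4 if cam=='scene' else 3.2,interpolation=cv2.INTER_CUBIC))
E
```

```text
scene tray3 [(array([ 441., -305.,    3.]), 0.7), (array([461., 301.,   5.]), 0.65), (array([448., 103.,  -0.]), 0.57)] [(np.int64(5700), array([196., 316.]), 0.98), (np.int64(3528), array([341., 102.]), 0.93), (np.int64(194), array([347., 248.]), 0.3)]
scene tray2 [(array([ 441., -305.,    3.]), 0.7), (array([461., 301.,   5.]), 0.65), (array([448., 103.,  -0.]), 0.57)] [(np.int64(5700), array([196., 316.]), 0.98), (np.int64(3528), array([341., 102.]), 0.93), (np.int64(194), array([347., 248.]), 0.3)]
scene long_strap [(array([ 459., -106.,   -2.]), 0.63)] [(np.int64(778), array([259., 230.]), 0.67), (np.int64(804), array([285., 192.]), 0.35)]
scene short_strap [(array([446., 101.,  -1.]), 0.78)] [(np.int64(467), array([299., 155.]), 0.95), (np.int64(312), array([332., 291.]), 0.4)]
scene tall_block [(array([668.,  47.,  -1.]), 0.66)] [(np.int64(444), array([382., 209.]), 0.76)]
scene low_block [(array([ 629., -275.,    2.]), 0.71)] [(np.int64(339), array([293., 345.]), 0.8)]
scene coupling_nut [(array([643., -61.,   3.]), 0.63), (array([461., 299.,   8.]), 0.62)] [(np.int64(158), a
[... 793 characters left out ...]
, array([286., 247.]), 0.58), (np.int64(338), array([326., 248.]), 0.17)]
top tall_block [(array([668.,  47.,   2.]), 0.59)] [(np.int64(262), array([317., 165.]), 0.79), (np.int64(297), array([286., 247.]), 0.39)]
top low_block [(array([ 627., -278.,   -0.]), 0.48)] [(np.int64(185), array([437., 195.]), 0.54)]
top coupling_nut [(array([640., -65.,  -1.]), 0.56)] [(np.int64(107), array([359., 180.]), 0.57)]
top fork_clamp [(array([463.,  -3.,  -4.]), 0.58)] [(np.int64(372), array([326., 247.]), 0.75)]
top flange_nut [(array([634., 270.,  -3.]), 0.66)] []
top tee_nut [(array([ 652., -154.,   -4.]), 0.49)] [(np.int64(3103), array([444., 269.]), 0.74), (np.int64(139), array([392., 182.]), 0.68)]
```

View pics/scene_crop.png

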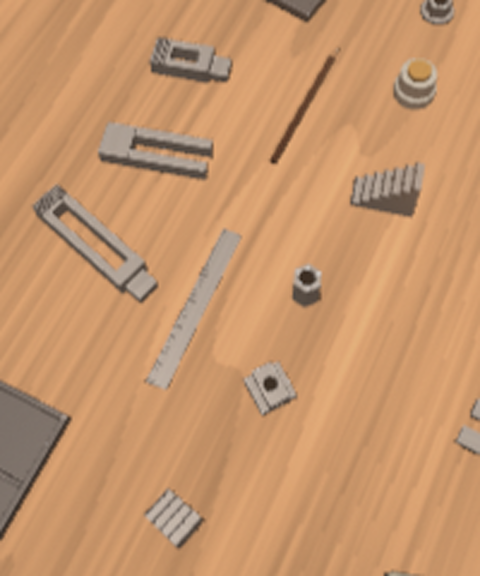

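View pics/top_crop.png

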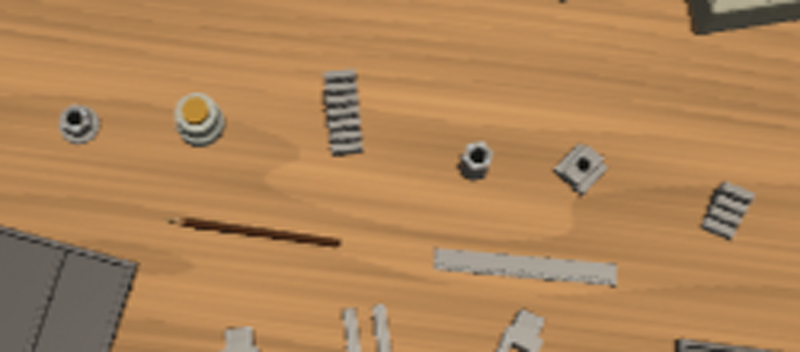

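```bash
cat > fit.py <<'E'
import numpy as np, cv2, pickle
from scipy.optimize import minimize
def box(x0,x1,y0,y1,z0,z1): return np.array([[x,y,z] for x in(x0,x1) for y in(y0,y1) for z in(z0,z1)],float)
def strap(L): 
    h=L/2; e=15
    return [box(-h,h-18,-15,-7,0,20),box(-h,h-18,7,15,0,20),box(-h,-h+e,-15,15,0,20),box(h-18-e,h-18,-15,15,0,20),box(h-18,h,-10.8,10.8,0,12)]
def steps(L,n,H): return [box(-L/2+i*L/n,L/2,-13,13,0,H*(i+1)/n) for i in range(n)]
a=np.arange(6)*np.pi/3+np.pi/6
hexa=[np.array([[11/np.cos(np.pi/6)*np.cos(t),11/np.cos(np.pi/6)*np.sin(t),z] for t in a for z in(0,36)])]
M=dict(long_strap=strap(130),short_strap=strap(75),tall_block=steps(56,7,52),low_block=steps(36,4,28),coupling_nut=hexa,
 tray3=[box(-78,78,-90,90,0,12)],tray2=[box(-78,78,-61,61,0,12)],
 fork_clamp=[box(-50,50,-17,-7,0,18),box(-50,50,7,17,0,18),box(-50,-20,-17,17,0,18)],
 tee_nut=[box(-16,16,-16,16,0,9),box(-16,16,-9,9,0,18)])
S=4
def proj(info,P):
    T=np.linalg.inv(info['cam_to_world']); q=P@T[:3,:3].T+T[:3,3]
    return np.c_[info['fx']*q[:,0]/q[:,2]+info['cx'],info['fy']*q[:,1]/q[:,2]+info['cy']]
def sil(info,parts,p,roi):
    x,y,yaw,z=p; c,s=np.cos(yaw),np.sin(yaw); R=np.array([[c,-s,0],[s,c,0],[0,0,1]])
    x0,y0,w,h=roi; im=np.zeros((h*S,w*S),np.uint8)
    for P in parts:
        uv=(proj(info,P@R.T+[x,y,z])-[x0,y0]+0.5)*S-0.5
        hull=cv2.convexHull(uv.astype(np.float32))
        cv2.fillConvexPoly(im,np.round(hull*16).astype(np.int32),255,shift=4)
    return cv2.resize(im,(w,h),interpolation=cv2.INTER_AREA).astype(float)/255
def steel(im):
    f=im.astype(float); sat=(f.max(2)-f.min(2))/(f.max(2)+1)
    return np.clip((0.42-sat)/0.2+0.0,0,1)
def cost(p,obs,parts,rois,cams,masks):
    return sum(np.abs(sil(obs[c,'info'],parts,p,rois[c])-masks[c]).sum()/masks[c].sum() for c in cams)
def fit(obs,name,xy,cams=('scene','top'),zfree=False,r=26,yaws=None,z0=0):
    parts=M[name]; rois={};masks={}
    for c in cams:
        allp=np.concatenate(parts); rad=np.hypot(allp[:,0],allp[:,1]).max()+8; H=allp[:,2].max()
        cor=np.array([[xy[0]+rad*np.cos(t),xy[1]+rad*np.sin(t),z] for t in np.arange(0,6.3,.3) for z in(z0,H+z0)])
        uv=proj(obs[c,'info'],cor); lo=np.floor(uv.min(0)).astype(int); hi=np.ceil(uv.max(0)).astype(int)
        lo=np.maximum(lo,0); hi=np.minimum(hi,[640,400])
        rois[c]=(lo[0],lo[1],hi[0]-lo[0],hi[1]-lo[1])
        m=steel(obs[c,'im'])[lo[1]:hi[1],lo[0]:hi[0]]
        # keep blobs touching model area near xy
        n,lab,st,cen=cv2.connectedComponentsWithStats((m>0.3).astype(np.uint8))
        circ=sil(obs[c,'info'],[np.array([[ (rad-8)*np.cos(t),(rad-8)*np.sin(t),z] for t in np.arange(0,6.3,.3) for z in(0,H)])],(xy[0],xy[1],0,z0),rois[c])>0.5
        keep=np.zeros(m.shape,bool)
        for i in range(1,n):
            b=lab==i
            if (b&circ).sum()>0.5*b.sum() and b.sum()>15: keep|=b
        masks[c]=m*cv2.dilate(keep.astype(np.uint8),np.ones((3,3)))
    best=[]
    for yw in (np.arange(0,2*np.pi,np.pi/12) if yaws is None else yaws):
        best.append((cost((xy[0],xy[1],yw,z0),obs,parts,rois,cams,masks),yw))
    best.sort(); res=[]
    for _,yw in best[:4]:
        f=(lambda v:cost((v[0],v[1],v[2]/50,v[3] if zfree else z0),obs,parts,rois,cams,masks))
        v0=[xy[0],xy[1],yw*50]+([z0] if zfree else [])
        sim=np.array([v0]+[np.array(v0)+5*e for e in np.eye(len(v0))])
        r=minimize(f,v0,method='Nelder-Mead',options=dict(initial_simplex=sim,xatol=.05,fatol=1e-4,maxiter=400))
        res.append((r.fun,np.r_[r.x[:2],np.degrees(r.x[2]/50)%360,r.x[3:]]))
    res.sort(key=lambda t:t[0]); return res
E
cat > run.py <<'E'
from fit import *
obs=pickle.load(open('obs0.pkl','rb'))
G=dict(tray3=(460,299),tray2=(441,-306),long_strap=(463,-106),short_strap=(446,100),tall_block=(668,47),low_block=(628,-276),coupling_nut=(642,-63),fork_clamp=(463,-2),tee_nut=(652,-157))
for n,xy in G.items():
    for cams in(('scene','top'),('scene',),('top',)):
        r=fit(obs,n,xy,cams); print(n,cams,round(r[0][0],2),np.round(r[0][1],1),'| 2nd',round(r[1][0],2),np.round(r[1][1],1))
    r=fit(obs,n,xy,zfree=True); print(n,'zfree',round(r[0][0],2),np.round(r[0][1],1))
E
python3 run.py
```

```text
tray3 ('scene', 'top') 0.12 [459.8 300.3 172.2] | 2nd 0.12 [459.8 300.3 352.2]
tray3 ('scene',) 0.09 [458.3 299.7 171.7] | 2nd 0.09 [458.3 299.7 351.7]
tray3 ('top',) 0.03 [459.9 299.9 351.7] | 2nd 0.03 [459.9 299.9 171.7]
tray3 zfree 0.11 [459.4 301.3 171.4  -2.9]
tray2 ('scene', 'top') 0.08 [ 439.9 -305.7  359.8] | 2nd 0.08 [ 439.9 -305.7  179.8]
tray2 ('scene',) 0.03 [ 438.4 -306.5  359.7] | 2nd 0.03 [ 438.4 -306.5  179.7]
tray2 ('top',) 0.03 [ 440.  -303.6  359.9] | 2nd 0.03 [ 440.  -303.6  179.9]
tray2 zfree 0.07 [ 439.3 -305.8  359.8   -2.5]
long_strap ('scene', 'top') 0.34 [ 461.7 -106.8  344.1] | 2nd 0.34 [ 461.5 -106.7  344. ]
long_strap ('scene',) 0.16 [ 461.3 -108.2  343.5] | 2nd 0.16 [ 461.2 -108.3  342.6]
long_strap ('top',) 0.11 [ 462.2 -106.3  343.8] | 2nd 0.12 [ 460.8 -105.8  343.5]
long_strap zfree 0.29 [ 460.8 -106.2  343.7   -3.3]
short_strap ('scene', 'top') 0.31 [445.4 101.1  13.7] | 2nd 0.31 [445.3 101.1  13.6]
short_strap ('scene',) 0.14 [443.9  99.4  12.7] | 2nd 0.14 [444.2  99.8  15.5]
short_strap ('top',) 0.15 [446.5 101.5  14. ] | 2nd 0.15 [445.9 101.3  13.
[... 834 characters left out ...]
 [642.2 -64.7  16.2] | 2nd 0.11 [642.2 -64.7  76.2]
coupling_nut zfree 0.43 [ 6.417e+02 -6.530e+01  1.770e+01 -6.000e-01]
fork_clamp ('scene', 'top') 0.28 [461.9  -1.2  14.3] | 2nd 0.28 [462.1  -1.1  14.4]
fork_clamp ('scene',) 0.18 [461.7  -2.3  12.9] | 2nd 0.18 [462.3  -2.3  13. ]
fork_clamp ('top',) 0.09 [462.7  -0.9  14.3] | 2nd 0.09 [462.5  -0.9  14.4]
fork_clamp zfree 0.28 [461.7  -1.2  14.4  -1.8]
tee_nut ('scene', 'top') 0.31 [ 649.8 -153.9  142.4] | 2nd 0.31 [ 649.8 -153.9  322.4]
tee_nut ('scene',) 0.14 [ 650.  -154.5  142.4] | 2nd 0.14 [ 650.  -154.5  322.4]
tee_nut ('top',) 0.1 [ 651.7 -153.1   54.4] | 2nd 0.1 [ 651.7 -153.1  234.4]
tee_nut zfree 0.3 [ 650.4 -153.4  140.8   -1.8]
```

```bash
cat > d.py <<'E'
import sys,numpy as np
from bench import robot
def d(x,y,z,yaw):
    s=robot.state(); p=s['tool_pos']; R=s['tcp_rot']; a=np.degrees(np.arctan2(R[1,2],R[0,2])); t=(yaw-a+90)%180-90
    print('t',round(s['time_s'],2),'pos',np.round(p,1),'yaw',round(a,1),'open',round(s['opening'],1),'F',np.round(s['contact_force'],1),'GO',np.round(np.array([x,y,z])-p,1),'turn',round(t,1),'q',np.round(s['q'],2), 'tilt',round(R[2,0],3))
d(*map(float,sys.argv[1:5]))
E
python3 -m crank '[{"x":14.5,"y":-44,"turn":2,"claw":90},{"x":14.5,"y":-44,"turn":2,"claw":90},{"x":14.5,"y":-44,"turn":2,"claw":90},{"x":14.5,"y":-44,"turn":2,"claw":90},{"x":14.5,"y":-44,"turn":2.8,"claw":90}]' 70
python3 d.py 461.7 -106.8 90 74.1
```

```text
t 2.2 pos [258.3 513.8 231.3] yaw 63.3 open 85.6 F [ 0.6 -0.4 -0.1] GO [ 203.4 -620.6 -141.3] turn 10.8 q [ 0.95  0.21  1.54  0.    1.39 -0.15] tilt -1.0schema error: expected keys x, y, z, turn, claw
```

```bash
python3 -m crank '[{"x":14.5,"y":-44,"z":-10,"turn":2,"claw":90},{"x":14.5,"y":-44,"z":-10,"turn":2,"claw":90},{"x":14.5,"y":-44,"z":-10,"turn":2,"claw":90},{"x":14.5,"y":-44,"z":-10,"turn":2,"claw":90},{"x":14.5,"y":-44,"z":-10,"turn":2.8,"claw":90}]' 70
python3 d.py 461.7 -106.8 90 74.1
```

```text
time_s: 2.7
tool_pos: [331.0, 292.2, 181.1]
tcp_rot: [[0.001, -0.963, 0.271], [0.0, 0.271, 0.963], [-1.0, -0.001, 0.001]]
contact_force: [-0.0, 0.1, -0.3]
opening: 55.0
t 2.7 pos [331.  292.2 181.1] yaw 74.3 open 55.0 F [-0.   0.1 -0.3] GO [ 130.7 -399.   -91.1] turn -0.2 q [ 0.53 -0.03  1.91 -0.    1.26 -0.77] tilt -1.0
```

```bash
python3 -m crank '[{"x":14.5,"y":-44,"z":-10,"turn":0,"claw":90},{"x":14.5,"y":-44,"z":-10,"turn":0,"claw":90},{"x":14.5,"y":-44,"z":-10,"turn":0,"claw":90},{"x":14.5,"y":-44,"z":-10,"turn":0,"claw":90},{"x":14.5,"y":-44,"z":-10,"turn":0,"claw":90}]'
python3 d.py 461.7 -106.8 90 74.1
```

```text
time_s: 3.2
tool_pos: [403.8, 71.9, 131.4]
tcp_rot: [[0.002, -0.962, 0.274], [0.0, 0.274, 0.962], [-1.0, -0.002, 0.0]]
contact_force: [0.3, 1.4, -0.6]
opening: 55.1
t 3.2 pos [403.8  71.9 131.4] yaw 74.1 open 55.1 F [ 0.3  1.4 -0.6] GO [  57.9 -178.7  -41.4] turn -0.0 q [-0.04 -0.04  2.03  0.    1.15 -1.33] tilt -1.0
```

```bash
python3 -m crank '[{"x":14.5,"y":-44.5,"z":-10,"turn":0,"claw":90},{"x":14.5,"y":-44.5,"z":-10,"turn":0,"claw":90},{"x":14.5,"y":-44.5,"z":-10,"turn":0,"claw":90},{"x":14.5,"y":-45,"z":-10,"turn":0,"claw":90},{"x":0,"y":0,"z":-20,"turn":0,"claw":90}]'
python3 d.py 461.7 -106.8 8 74.1
python3 - <<'E'
from bench import *
import cv2
cv2.imwrite('pics/s1.png',cv2.resize(grab_frame('scene')[110:310,170:410],None,fx=3,fy=3)) 
E
```

```text
time_s: 3.7
tool_pos: [465.9, -111.4, 73.4]
tcp_rot: [[0.008, -0.96, 0.279], [-0.005, 0.279, 0.96], [-1.0, -0.009, -0.003]]
contact_force: [0.1, 0.0, -0.4]
opening: 55.3
t 3.7 pos [ 465.9 -111.4   73.4] yaw 73.8 open 55.3 F [ 0.1  0.  -0.4] GO [ -4.2   4.6 -65.4] turn 0.3 q [-0.41  0.2   1.92 -0.    1.02 -1.7 ] tilt -1.0
```

View pics/s1.png

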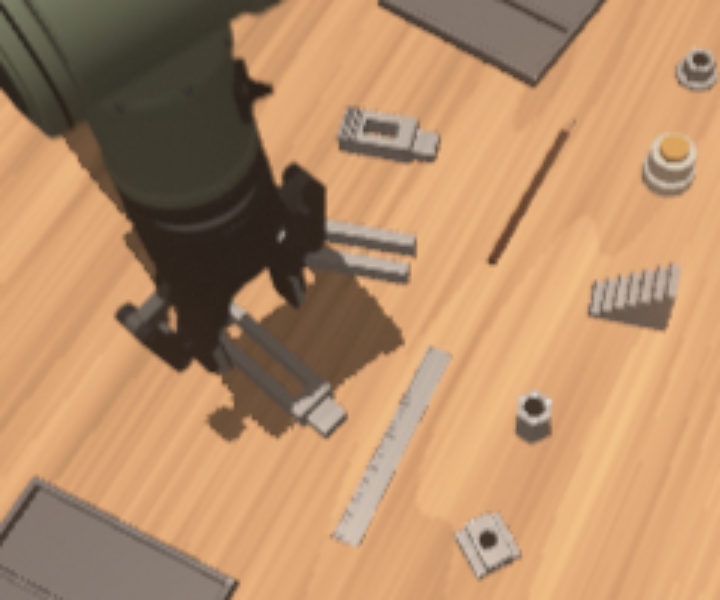

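```bash
python3 d.py 461.7 -106.8 8 74.1
python3 -m crank '[{"x":0,"y":0,"z":-20,"turn":0,"claw":90},{"x":0,"y":0,"z":0,"turn":0,"claw":90},{"x":0,"y":0,"z":0,"turn":0,"claw":90}]'
python3 d.py 461.7 -106.8 8 74.1
```

```text
t 3.75 pos [ 461.  -107.4   68.9] yaw 73.8 open 55.4 F [-2.3  0.7 -1.5] GO [  0.7   0.6 -60.9] turn 0.3 q [-0.41  0.2   1.92 -0.    1.02 -1.7 ] tilt -1.0
time_s: 4.05
tool_pos: [460.7, -104.0, 51.3]
tcp_rot: [[-0.001, -0.962, 0.273], [0.001, 0.273, 0.962], [-1.0, 0.001, 0.0]]
contact_force: [0.1, 0.5, -0.6]
opening: 55.2
t 4.05 pos [ 460.7 -104.    51.3] yaw 74.2 open 55.2 F [ 0.1  0.5 -0.6] GO [  1.   -2.8 -43.3] turn -0.1 q [-0.41  0.23  1.94  0.    0.98 -1.7 ] tilt -1.0
```

```bash
python3 -m crank '[{"x":0.5,"y":-2,"z":-23,"turn":0,"claw":90},{"x":0,"y":0,"z":-20,"turn":0,"claw":90},{"x":0,"y":0,"z":0,"turn":0,"claw":90},{"x":0,"y":0,"z":0,"turn":0,"claw":255},{"x":0,"y":0,"z":0,"turn":0,"claw":255}]' 80
python3 d.py 461.7 -106.8 8 74.1
python3 -m crank '[{"x":0,"y":0,"z":0,"turn":0,"claw":255},{"x":0,"y":0,"z":0,"turn":0,"claw":255}]'
```

```text
time_s: 4.55
tool_pos: [463.0, -107.1, 10.2]
tcp_rot: [[0.002, -0.962, 0.273], [-0.001, 0.273, 0.962], [-1.0, -0.002, -0.001]]
contact_force: [-7.1, 4.4, 17.3]
opening: 28.2
t 4.55 pos [ 463.  -107.1   10.2] yaw 74.2 open 28.2 F [-7.1  4.4 17.3] GO [-1.3  0.3 -2.2] turn -0.1 q [-0.41  0.31  1.94 -0.    0.88 -1.7 ] tilt -1.0
time_s: 4.75
tool_pos: [463.0, -107.1, 10.3]
tcp_rot: [[0.002, -0.962, 0.273], [-0.001, 0.273, 0.962], [-1.0, -0.003, -0.0]]
contact_force: [-1.6, 0.2, 6.7]
opening: 27.6
```

```bash
python3 -m crank '[{"x":0,"y":0,"z":10,"turn":0,"claw":255},{"x":0,"y":0,"z":20,"turn":0,"claw":255},{"x":0,"y":0,"z":40,"turn":0,"claw":255},{"x":0,"y":0,"z":40,"turn":0,"claw":255},{"x":0,"y":0,"z":0,"turn":0,"claw":255}]'
python3 - <<'E'
from bench import *
import cv2
cv2.imwrite('pics/s2.png',cv2.resize(grab_frame('scene')[110:310,170:410],None,fx=3,fy=3)) 
E
python3 d.py 468 357.5 110 82
```

```text
time_s: 5.25
tool_pos: [466.6, -108.7, 124.9]
tcp_rot: [[0.013, -0.962, 0.274], [-0.006, 0.274, 0.962], [-1.0, -0.014, -0.002]]
contact_force: [1.2, -1.3, -4.0]
opening: 27.8
t 5.3 pos [ 464.5 -107.9  122. ] yaw 74.1 open 27.8 F [-1.2  0.2 -4.6] GO [  3.5 465.4 -12. ] turn 7.9 q [-0.41  0.12  1.89  0.    1.13 -1.7 ] tilt -1.0
```

View pics/s2.png

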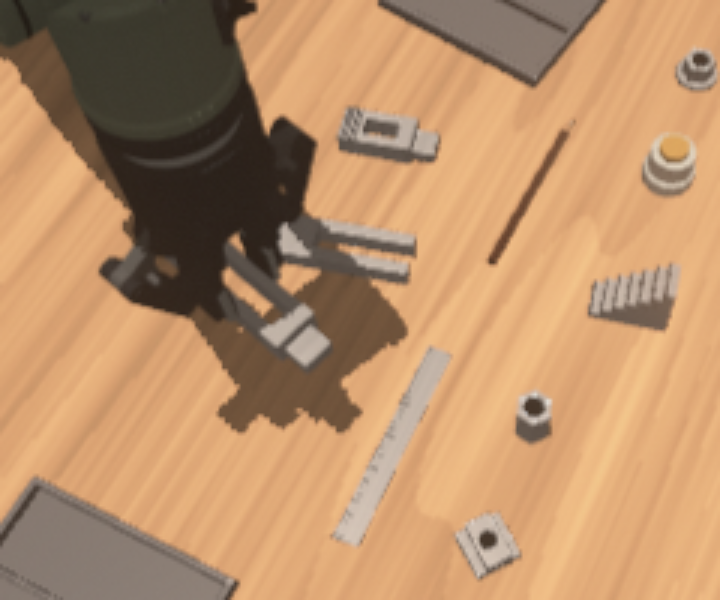

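```bash
python3 -m crank '[{"x":0,"y":25,"z":0,"turn":0,"claw":255},{"x":0,"y":40,"z":0,"turn":1.3,"claw":255},{"x":0,"y":40,"z":0,"turn":1.3,"claw":255},{"x":0,"y":40,"z":0,"turn":1.3,"claw":255},{"x":0,"y":40,"z":0,"turn":1.3,"claw":255}]'
python3 -m crank '[{"x":1,"y":40,"z":0,"turn":1.3,"claw":255},{"x":1,"y":40,"z":0,"turn":1.3,"claw":255},{"x":1,"y":40,"z":0,"turn":0,"claw":255},{"x":1,"y":40,"z":0,"turn":0,"claw":255},{"x":1,"y":40,"z":0,"turn":0,"claw":255}]'
python3 -m crank '[{"x":1,"y":40,"z":0,"turn":0,"claw":255},{"x":0,"y":25,"z":-10,"turn":0,"claw":255},{"x":0,"y":14.5,"z":-30,"turn":0,"claw":255},{"x":0,"y":0,"z":-28,"turn":0,"claw":255},{"x":0,"y":0,"z":0,"turn":0,"claw":255}]'
python3 d.py 468 357.5 12 81.9
python3 - <<'E'
from bench import *
import cv2,pickle
o={}
for c in('scene','top'):
    o[c,'im']=grab_frame(c);o[c,'info']=camera_info(c)
pickle.dump(o,open('obs1.pkl','wb'))
cv2.imwrite('pics/s3.png',cv2.resize(o['scene','im'][30:180,260:460],None,fx=4,fy=4)) 
cv2.imwrite('pics/t3.png',cv2.resize(o['top','im'][170:300,130:290],None,fx=4.5,fy=4.5)) 
E
```

```text
time_s: 5.8
tool_pos: [459.4, 79.7, 116.3]
tcp_rot: [[-0.004, -0.983, 0.185], [0.0, 0.185, 0.983], [-1.0, 0.004, -0.001]]
contact_force: [0.7, 0.3, -4.2]
opening: 27.6
time_s: 6.3
tool_pos: [464.6, 279.1, 115.9]
tcp_rot: [[-0.004, -0.99, 0.141], [-0.002, 0.141, 0.99], [-1.0, 0.004, -0.003]]
contact_force: [0.8, -0.7, -4.2]
opening: 27.3
time_s: 6.8
tool_pos: [461.5, 354.9, 43.3]
tcp_rot: [[-0.014, -0.99, 0.139], [-0.008, 0.14, 0.99], [-1.0, 0.012, -0.009]]
contact_force: [-1.3, -1.3, -4.2]
opening: 27.7
t 6.8 pos [461.5 354.9  43.3] yaw 82.0 open 27.7 F [-1.3 -1.3 -4.2] GO [  6.5   2.6 -31.3] turn -0.1 q [ 0.51  0.45  1.65 -0.    1.06 -0.92] tilt -1.0
```

View pics/s3.png

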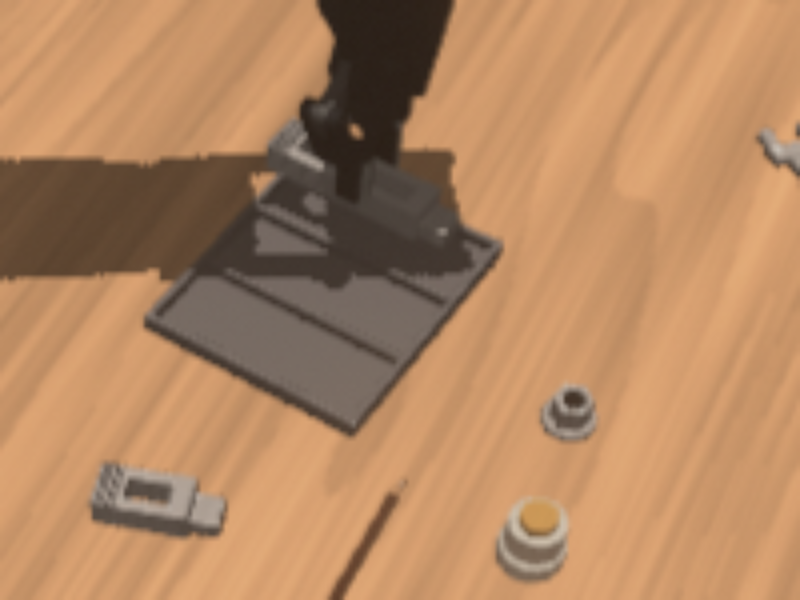

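View pics/t3.png

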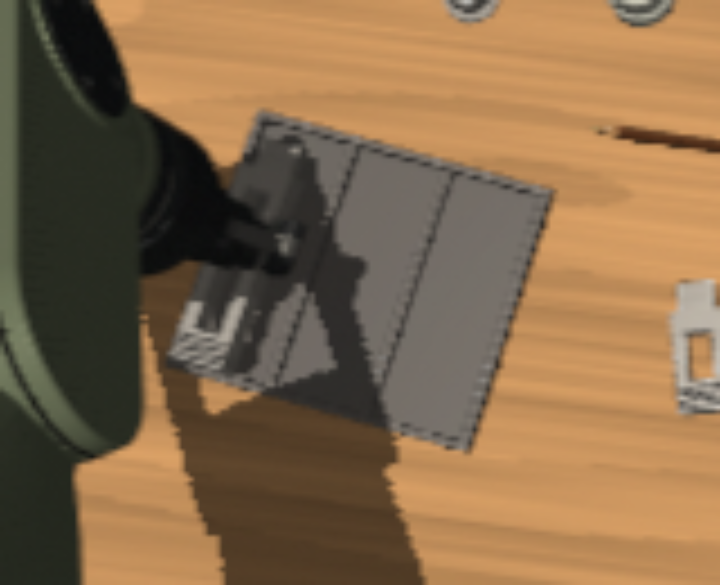

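```bash
python3 -m crank '[{"x":0,"y":0,"z":-15,"turn":0,"claw":255},{"x":0,"y":0,"z":-15,"turn":0,"claw":255},{"x":0,"y":0,"z":0,"turn":0,"claw":255},{"x":0,"y":0,"z":0,"turn":0,"claw":255}]'
python3 d.py 468 357.5 12 81.9
```

```text
time_s: 7.3
tool_pos: [467.4, 357.2, 19.7]
tcp_rot: [[-0.001, -0.99, 0.141], [-0.001, 0.141, 0.99], [-1.0, 0.001, -0.001]]
contact_force: [0.5, -0.2, -3.7]
opening: 27.7
t 7.3 pos [467.4 357.2  19.7] yaw 81.9 open 27.7 F [ 0.5 -0.2 -3.7] GO [ 0.6  0.3 -7.7] turn 0.0 q [ 0.51  0.49  1.65  0.    1.   -0.92] tilt -1.0
```

```bash
python3 -m crank '[{"x":0,"y":0,"z":-3,"turn":0,"claw":255},{"x":0,"y":0,"z":-2,"turn":0,"claw":255},{"x":0,"y":0,"z":0,"turn":0,"claw":255}]'
python3 d.py 468 357.5 12 81.9
```

```text
time_s: 7.6
tool_pos: [467.8, 357.7, 15.3]
tcp_rot: [[0.0, -0.99, 0.141], [0.0, 0.141, 0.99], [-1.0, -0.0, 0.0]]
contact_force: [-0.4, 0.3, -3.3]
opening: 27.7
t 7.6 pos [467.8 357.7  15.3] yaw 81.9 open 27.7 F [-0.4  0.3 -3.3] GO [ 0.2 -0.2 -3.3] turn -0.0 q [ 0.51  0.49  1.66 -0.    0.99 -0.92] tilt -1.0
```

```bash
python3 -m crank '[{"x":0,"y":0,"z":-1.5,"turn":0,"claw":255},{"x":0,"y":0,"z":0,"turn":0,"claw":255}]'; python3 -m crank '[{"x":0,"y":0,"z":0,"turn":0,"claw":120},{"x":0,"y":0,"z":0,"turn":0,"claw":120},{"x":0,"y":0,"z":20,"turn":0,"claw":120},{"x":0,"y":0,"z":35,"turn":0,"claw":100},{"x":0,"y":0,"z":40,"turn":0,"claw":90}]'
python3 d.py 668 49 110 102
```

```text
time_s: 7.8
tool_pos: [468.1, 357.9, 14.3]
tcp_rot: [[0.001, -0.99, 0.141], [0.0, 0.141, 0.99], [-1.0, -0.001, 0.0]]
contact_force: [-0.0, -0.4, -0.7]
opening: 27.7
time_s: 8.3
tool_pos: [466.9, 357.2, 108.8]
tcp_rot: [[-0.002, -0.99, 0.141], [-0.001, 0.141, 0.99], [-1.0, 0.002, -0.002]]
contact_force: [1.5, -0.1, 0.5]
opening: 55.1
t 8.3 pos [466.9 357.2 108.8] yaw 81.9 open 55.1 F [ 1.5 -0.1  0.5] GO [ 201.1 -308.2    1.2] turn 20.1 q [ 0.51  0.36  1.62  0.    1.17 -0.92] tilt -1.0
```

```bash
python3 -m crank '[{"x":23,"y":-34,"z":0,"turn":2.2,"claw":90},{"x":23,"y":-34,"z":0,"turn":2.2,"claw":90},{"x":23,"y":-34,"z":0,"turn":2.2,"claw":90},{"x":23,"y":-34,"z":0,"turn":2.2,"claw":90},{"x":23,"y":-34,"z":0,"turn":2.2,"claw":90}]'
python3 -m crank '[{"x":23,"y":-34,"z":0,"turn":2.2,"claw":90},{"x":23,"y":-34,"z":0,"turn":2.2,"claw":90},{"x":23,"y":-34,"z":0,"turn":2.2,"claw":90},{"x":23.7,"y":-35.5,"z":0,"turn":2.4,"claw":90},{"x":0,"y":0,"z":0,"turn":0,"claw":90}]'
python3 d.py 675.5 50.2 14 102
python3 - <<'E'
from bench import *
import cv2,pickle
o={}
for c in('scene','top'):
    o[c,'im']=grab_frame(c);o[c,'info']=camera_info(c)
pickle.dump(o,open('obs2.pkl','wb'))
cv2.imwrite('pics/s4.png',cv2.resize(o['scene','im'][60:260,220:460],None,fx=3,fy=3)) 
E
python3 d.py 675.5 50.2 14 102
```

```text
time_s: 8.8
tool_pos: [584.0, 186.5, 109.6]
tcp_rot: [[0.002, -0.999, -0.053], [0.0, -0.053, 0.999], [-1.0, -0.002, 0.0]]
contact_force: [0.1, 0.7, -0.9]
opening: 55.2
time_s: 9.3
tool_pos: [679.0, 44.6, 109.8]
tcp_rot: [[0.005, -0.98, -0.201], [-0.002, -0.201, 0.98], [-1.0, -0.004, -0.003]]
contact_force: [0.1, -0.3, -0.1]
opening: 55.4
t 9.3 pos [679.   44.6 109.8] yaw 101.6 open 55.4 F [ 0.1 -0.3 -0.1] GO [ -3.5   5.6 -95.8] turn 0.4 q [-0.06  0.53  1.37 -0.    1.24 -1.83] tilt -1.0
t 9.4 pos [676.   49.2 109. ] yaw 101.8 open 54.8 F [-0.4 -0.3  0.7] GO [ -0.5   1.  -95. ] turn 0.2 q [-0.06  0.53  1.37  0.    1.24 -1.83] tilt -1.0
```

View pics/s4.png

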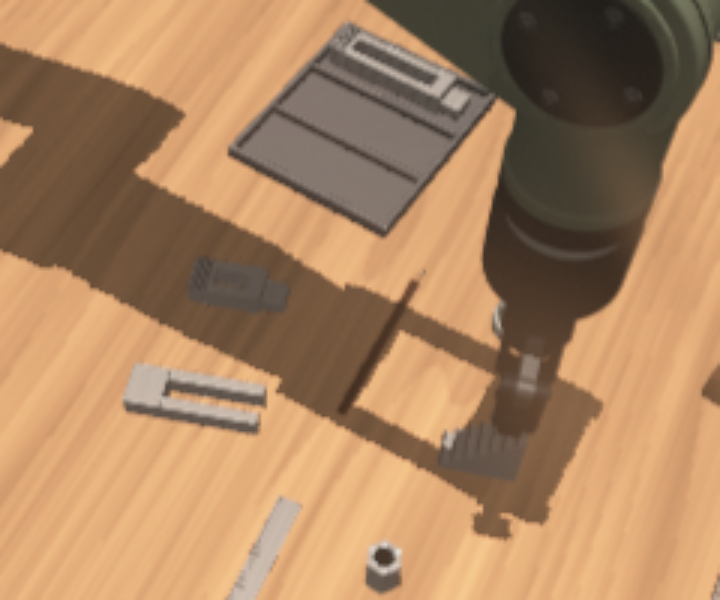

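```bash
python3 -m crank '[{"x":0,"y":0,"z":-35,"turn":0,"claw":90},{"x":0,"y":0,"z":-35,"turn":0,"claw":90},{"x":0,"y":0,"z":-23,"turn":0,"claw":90},{"x":0,"y":0,"z":0,"turn":0,"claw":90},{"x":0,"y":0,"z":0,"turn":0,"claw":90}]'
python3 d.py 675.5 50.2 14 102
python3 -m crank '[{"x":0,"y":0,"z":0,"turn":0,"claw":255},{"x":0,"y":0,"z":0,"turn":0,"claw":255},{"x":0,"y":0,"z":0,"turn":0,"claw":255},{"x":0,"y":0,"z":0,"turn":0,"claw":255}]'
python3 d.py 675.5 50.2 14 102
```

```text
time_s: 9.9
tool_pos: [674.8, 51.6, 15.9]
tcp_rot: [[-0.001, -0.978, -0.208], [0.0, -0.208, 0.978], [-1.0, 0.001, 0.0]]
contact_force: [0.6, -0.3, 0.1]
opening: 55.2
t 9.9 pos [674.8  51.6  15.9] yaw 102.0 open 55.2 F [ 0.6 -0.3  0.1] GO [ 0.7 -1.4 -1.9] turn 0.0 q [-0.05  0.64  1.41  0.    1.09 -1.83] tilt -1.0
time_s: 10.3
tool_pos: [677.6, 50.3, 18.7]
tcp_rot: [[0.005, -0.978, -0.206], [0.0, -0.206, 0.978], [-1.0, -0.005, -0.001]]
contact_force: [-0.1, 0.1, 5.7]
opening: 24.7
t 10.3 pos [677.6  50.3  18.7] yaw 101.9 open 24.7 F [-0.1  0.1  5.7] GO [-2.1 -0.1 -4.7] turn 0.1 q [-0.05  0.64  1.41  0.    1.09 -1.83] tilt -1.0
```

```bash
python3 -m crank '[{"x":0,"y":0,"z":10,"turn":0,"claw":255},{"x":0,"y":0,"z":25,"turn":0,"claw":255},{"x":0,"y":0,"z":35,"turn":0,"claw":255},{"x":0,"y":0,"z":20,"turn":0,"claw":255},{"x":0,"y":0,"z":0,"turn":0,"claw":255}]'
python3 d.py 469 299 25 82
python3 -m crank '[{"x":-20,"y":24,"z":0,"turn":-2.5,"claw":255},{"x":-26,"y":32,"z":0,"turn":-2.5,"claw":255},{"x":-26,"y":32,"z":0,"turn":-2.5,"claw":255},{"x":-26,"y":32,"z":0,"turn":-2.5,"claw":255},{"x":-26,"y":32,"z":0,"turn":-2.5,"claw":255}]'
python3 -m crank '[{"x":-26,"y":32,"z":0,"turn":-2.5,"claw":255},{"x":-26,"y":32,"z":0,"turn":-2.5,"claw":255},{"x":-20,"y":20,"z":0,"turn":-2.5,"claw":255},{"x":-10.5,"y":12.8,"z":-25,"turn":0,"claw":255},{"x":0,"y":0,"z":-25,"turn":0,"claw":255}]'
python3 d.py 469 299 25 82
python3 - <<'E'
from bench import *
import cv2
cv2.imwrite('pics/s5.png',cv2.resize(grab_frame('scene')[30:180,260:460],None,fx=4,fy=4)) 
E
python3 d.py 469 299 25 82
```

```text
time_s: 10.8
tool_pos: [678.3, 50.0, 110.4]
tcp_rot: [[0.008, -0.978, -0.206], [-0.0, -0.206, 0.978], [-1.0, -0.008, -0.002]]
contact_force: [1.4, -0.2, -2.5]
opening: 24.4
t 10.8 pos [678.3  50.  110.4] yaw 101.9 open 24.4 F [ 1.4 -0.2 -2.5] GO [-209.3  249.   -85.4] turn -19.9 q [-0.05  0.53  1.37  0.    1.24 -1.83] tilt -1.0
time_s: 11.3
tool_pos: [548.6, 202.8, 103.6]
tcp_rot: [[-0.004, -1.0, 0.013], [-0.001, 0.013, 1.0], [-1.0, 0.004, -0.001]]
contact_force: [0.0, 0.6, -3.3]
opening: 24.3
time_s: 11.8
tool_pos: [466.3, 300.6, 54.3]
tcp_rot: [[-0.002, -0.99, 0.138], [0.0, 0.138, 0.99], [-1.0, 0.002, -0.0]]
contact_force: [0.1, -1.1, -3.5]
opening: 24.4
t 11.8 pos [466.3 300.6  54.3] yaw 82.1 open 24.4 F [ 0.1 -1.1 -3.5] GO [  2.7  -1.6 -29.3] turn -0.1 q [ 0.42  0.38  1.73  0.    1.04 -1.02] tilt -1.0
t 11.85 pos [463.3 297.9  49.2] yaw 82.0 open 24.6 F [-1.8 -2.  -5.8] GO [  5.7   1.1 -24.2] turn -0.0 q [ 0.41  0.38  1.74  0.    1.04 -1.02] tilt -1.0
```

View pics/s5.png

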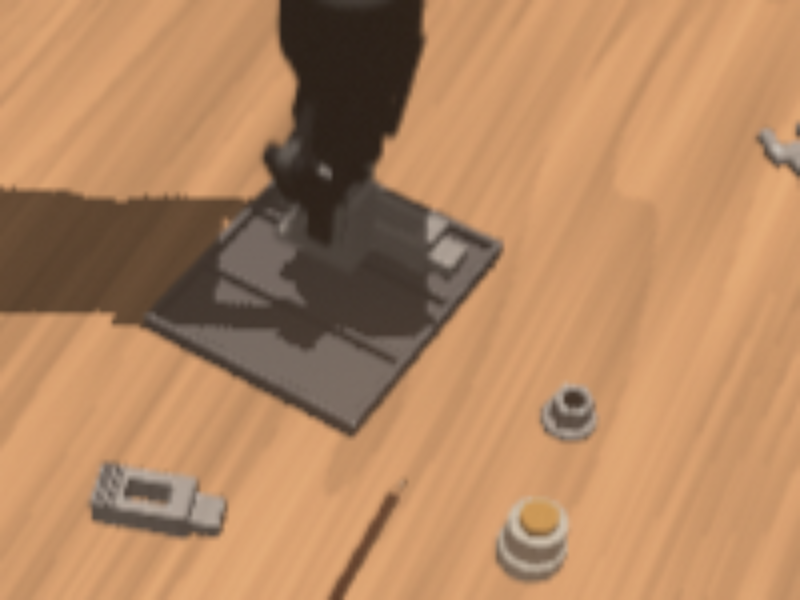

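```bash
python3 -m crank '[{"x":0,"y":0,"z":-15,"turn":0,"claw":255},{"x":0,"y":0,"z":-13,"turn":0,"claw":255},{"x":0,"y":0,"z":0,"turn":0,"claw":255},{"x":0,"y":0,"z":-3,"turn":0,"claw":255},{"x":0,"y":0,"z":0,"turn":0,"claw":255}]'
python3 d.py 469 299 22 82
```

```text
time_s: 12.35
tool_pos: [469.7, 299.0, 25.2]
tcp_rot: [[0.001, -0.99, 0.141], [0.0, 0.141, 0.99], [-1.0, -0.001, 0.001]]
contact_force: [0.3, 0.1, -3.2]
opening: 24.7
t 12.35 pos [469.7 299.   25.2] yaw 81.9 open 24.7 F [ 0.3  0.1 -3.2] GO [-0.7  0.  -3.2] turn 0.1 q [ 0.41  0.42  1.74 -0.    0.98 -1.02] tilt -1.0
```

```bash
python3 -m crank '[{"x":0,"y":0,"z":-2,"turn":0,"claw":255},{"x":0,"y":0,"z":0,"turn":0,"claw":255}]'; python3 -m crank '[{"x":0,"y":0,"z":-1.5,"turn":0,"claw":255},{"x":0,"y":0,"z":0,"turn":0,"claw":255}]'

```

```text
time_s: 12.55
tool_pos: [469.4, 299.1, 23.2]
tcp_rot: [[0.001, -0.99, 0.141], [0.0, 0.141, 0.99], [-1.0, -0.001, 0.0]]
contact_force: [-0.3, -0.5, -2.7]
opening: 24.6
time_s: 12.75
tool_pos: [469.4, 299.2, 22.7]
tcp_rot: [[0.001, -0.99, 0.141], [0.0, 0.141, 0.99], [-1.0, -0.001, 0.0]]
contact_force: [-3.0, -0.9, 4.3]
opening: 24.7
```

```bash
python3 -m crank '[{"x":0,"y":0,"z":0,"turn":0,"claw":130},{"x":0,"y":0,"z":0,"turn":0,"claw":130},{"x":0,"y":0,"z":15,"turn":0,"claw":130},{"x":0,"y":0,"z":30,"turn":0,"claw":130},{"x":0,"y":0,"z":45,"turn":0,"claw":110}]'
python3 d.py 641.8 -65 12 77.6
python3 -m crank '[{"x":14,"y":-34,"z":0,"turn":0,"claw":110},{"x":17,"y":-37,"z":0,"turn":0,"claw":110},{"x":17,"y":-37,"z":0,"turn":0,"claw":110},{"x":17,"y":-37,"z":0,"turn":0,"claw":110},{"x":17,"y":-37,"z":0,"turn":0,"claw":110}]'
python3 -m crank '[{"x":18,"y":-37,"z":0,"turn":0,"claw":110},{"x":18,"y":-37,"z":0,"turn":0,"claw":110},{"x":18,"y":-37,"z":0,"turn":-2.2,"claw":110},{"x":18.8,"y":-37,"z":0,"turn":-2.2,"claw":110},{"x":18,"y":-34,"z":0,"turn":0,"claw":110}]'
python3 - <<'E'
from bench import *
import cv2,pickle
o={}
for c in('scene','top'):
    o[c,'im']=grab_frame(c);o[c,'info']=camera_info(c)
pickle.dump(o,open('obs3.pkl','wb'))
cv2.imwrite('pics/s6.png',cv2.resize(o['scene','im'][60:280,240:460],None,fx=2.7,fy=2.7)) 
E
python3 d.py 641.8 -65 12 77.6
```

```text
time_s: 13.25
tool_pos: [466.9, 298.1, 110.5]
tcp_rot: [[-0.005, -0.99, 0.141], [-0.002, 0.141, 0.99], [-1.0, 0.005, -0.003]]
contact_force: [0.4, 0.1, -0.3]
opening: 48.4
t 13.25 pos [466.9 298.1 110.5] yaw 81.9 open 48.4 F [ 0.4  0.1 -0.3] GO [ 174.9 -363.1  -98.5] turn -4.3 q [ 0.41  0.3   1.7   0.    1.15 -1.02] tilt -1.0
time_s: 13.75
tool_pos: [552.0, 115.7, 112.8]
tcp_rot: [[0.002, -0.99, 0.14], [0.0, 0.14, 0.99], [-1.0, -0.002, 0.0]]
contact_force: [0.5, 0.7, -0.3]
opening: 48.6
time_s: 14.25
tool_pos: [642.8, -67.0, 112.7]
tcp_rot: [[0.002, -0.976, 0.217], [-0.0, 0.217, 0.976], [-1.0, -0.002, -0.0]]
contact_force: [0.7, -1.1, -0.2]
opening: 48.5
t 14.35 pos [644.6 -70.3 113.2] yaw 77.2 open 48.6 F [-0.2  0.4  0.1] GO [  -2.8    5.3 -101.2] turn 0.4 q [-0.24  0.47  1.46 -0.    1.21 -1.59] tilt -1.0
```

View pics/s6.png

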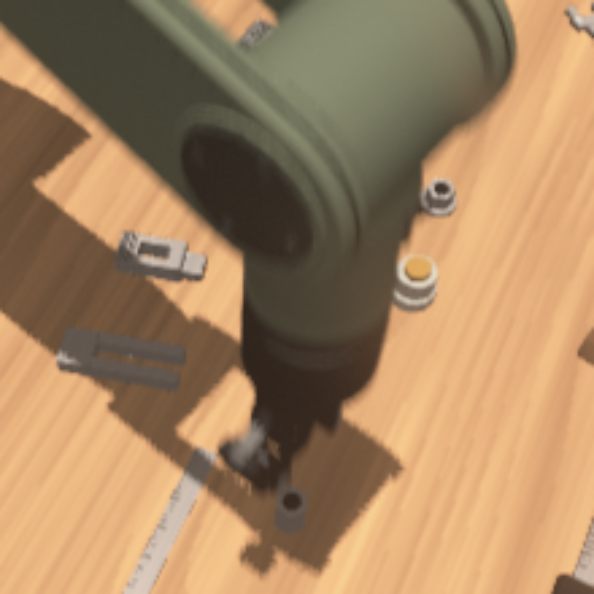

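```bash
python3 -m crank '[{"x":0,"y":0,"z":-35,"turn":0,"claw":110},{"x":0,"y":0,"z":-35,"turn":0,"claw":110},{"x":0,"y":0,"z":-27,"turn":0,"claw":110},{"x":0,"y":0,"z":0,"turn":0,"claw":110},{"x":0,"y":0,"z":0,"turn":0,"claw":110}]'
python3 d.py 641.8 -65 14 77.6
python3 -m crank '[{"x":0,"y":0,"z":0,"turn":0,"claw":255},{"x":0,"y":0,"z":0,"turn":0,"claw":255},{"x":0,"y":0,"z":0,"turn":0,"claw":255},{"x":0,"y":0,"z":0,"turn":0,"claw":255}]' 60
python3 d.py 641.8 -65 14 77.6
```

```text
time_s: 14.85
tool_pos: [641.8, -64.4, 14.9]
tcp_rot: [[-0.0, -0.976, 0.216], [0.0, 0.216, 0.976], [-1.0, 0.0, 0.0]]
contact_force: [0.5, -0.1, 0.7]
opening: 48.6
t 14.85 pos [641.8 -64.4  14.9] yaw 77.5 open 48.6 F [ 0.5 -0.1  0.7] GO [ 0.  -0.6 -0.9] turn 0.1 q [-0.23  0.59  1.5   0.    1.05 -1.59] tilt -1.0
time_s: 15.25
tool_pos: [644.1, -65.3, 17.3]
tcp_rot: [[0.005, -0.976, 0.216], [-0.001, 0.216, 0.976], [-1.0, -0.005, 0.0]]
contact_force: [-1.0, 0.4, 6.8]
opening: 20.1
t 15.25 pos [644.1 -65.3  17.3] yaw 77.5 open 20.1 F [-1.   0.4  6.8] GO [-2.3  0.3 -3.3] turn 0.1 q [-0.23  0.59  1.5   0.    1.05 -1.59] tilt -1.0
```

```bash
python3 -m crank '[{"x":0,"y":0,"z":10,"turn":0,"claw":255},{"x":0,"y":0,"z":25,"turn":0,"claw":255},{"x":0,"y":0,"z":30,"turn":0,"claw":255},{"x":0,"y":0,"z":20,"turn":0,"claw":255},{"x":-12,"y":20,"z":0,"turn":0,"claw":255}]'
python3 d.py 452 242.8 25 82
python3 -m crank '[{"x":-20,"y":32.5,"z":0,"turn":1,"claw":255},{"x":-20,"y":32.5,"z":0,"turn":1,"claw":255},{"x":-20,"y":32.5,"z":0,"turn":1,"claw":255},{"x":-20,"y":32.5,"z":0,"turn":1,"claw":255},{"x":-20,"y":32.5,"z":0,"turn":0.4,"claw":255}]'
python3 -m crank '[{"x":-20,"y":32.5,"z":0,"turn":0,"claw":255},{"x":-20,"y":32.5,"z":0,"turn":0,"claw":255},{"x":-20,"y":32.5,"z":0,"turn":0,"claw":255},{"x":-18,"y":27.8,"z":-24,"turn":0,"claw":255},{"x":0,"y":0,"z":-25,"turn":0,"claw":255}]'
python3 -m crank '[{"x":0,"y":0,"z":-20,"turn":0,"claw":255},{"x":0,"y":0,"z":0,"turn":0,"claw":255},{"x":0,"y":0,"z":-4,"turn":0,"claw":255},{"x":0,"y":0,"z":0,"turn":0,"claw":255},{"x":0,"y":0,"z":0,"turn":0,"claw":255}]'
python3 d.py 452 242.8 21 82
python3 - <<'E'
from bench import *
import cv2
cv2.imwrite('pics/s7.png',cv2.resize(grab_frame('scene')[30:180,260:460],None,fx=4,fy=4)) 
E
```

```text
time_s: 15.75
tool_pos: [634.3, -47.7, 105.0]
tcp_rot: [[0.011, -0.976, 0.219], [-0.003, 0.219, 0.976], [-1.0, -0.012, -0.001]]
contact_force: [1.6, 0.1, 0.1]
opening: 20.3
t 15.75 pos [634.3 -47.7 105. ] yaw 77.4 open 20.3 F [1.6 0.1 0.1] GO [-182.3  290.5  -80. ] turn 4.6 q [-0.21  0.45  1.5  -0.    1.18 -1.56] tilt -1.0
time_s: 16.25
tool_pos: [528.7, 118.6, 99.9]
tcp_rot: [[0.0, -0.99, 0.141], [0.0, 0.141, 0.99], [-1.0, -0.0, 0.0]]
contact_force: [-0.1, 0.2, -0.4]
opening: 20.4
time_s: 16.75
tool_pos: [450.3, 246.1, 51.3]
tcp_rot: [[0.002, -0.991, 0.136], [0.002, 0.136, 0.991], [-1.0, -0.002, 0.002]]
contact_force: [0.3, -0.8, -0.6]
opening: 20.4
time_s: 17.25
tool_pos: [453.0, 242.9, 27.5]
tcp_rot: [[0.002, -0.99, 0.141], [0.001, 0.141, 0.99], [-1.0, -0.002, 0.001]]
contact_force: [0.6, -0.4, -1.1]
opening: 20.6
t 17.25 pos [453.  242.9  27.5] yaw 81.9 open 20.6 F [ 0.6 -0.4 -1.1] GO [-1.  -0.1 -6.5] turn 0.1 q [ 0.32  0.35  1.85 -0.    0.95 -1.11] tilt -1.0
```

View pics/s7.png

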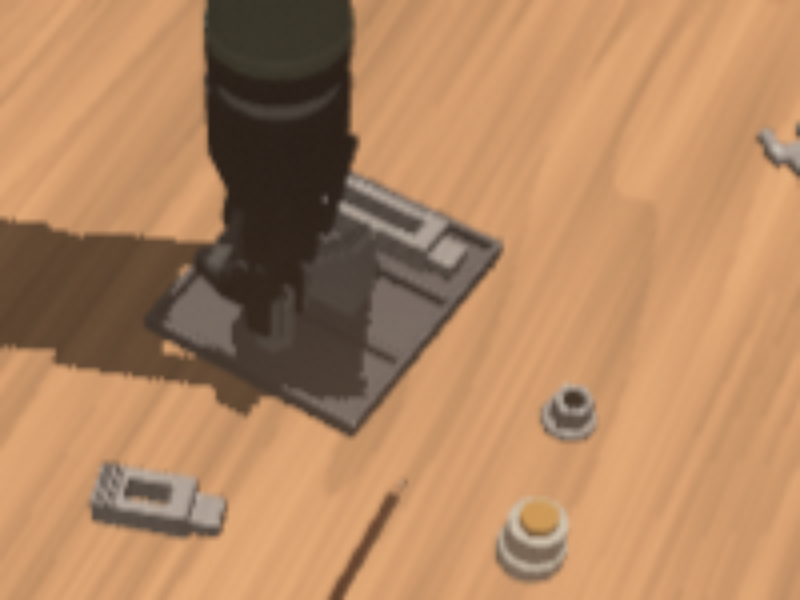

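```bash
python3 -m crank '[{"x":0,"y":0,"z":-3,"turn":0,"claw":255},{"x":0,"y":0,"z":0,"turn":0,"claw":255},{"x":0,"y":0,"z":-1.5,"turn":0,"claw":255},{"x":0,"y":0,"z":0,"turn":0,"claw":255}]'; python3 -m crank '[{"x":0,"y":0,"z":-1.5,"turn":0,"claw":255},{"x":0,"y":0,"z":0,"turn":0,"claw":255}]'

```

```text
time_s: 17.7
tool_pos: [451.6, 242.7, 21.6]
tcp_rot: [[-0.0, -0.99, 0.141], [-0.0, 0.141, 0.99], [-1.0, 0.0, -0.0]]
contact_force: [0.5, -0.1, -1.7]
opening: 20.6
time_s: 17.9
tool_pos: [451.8, 242.8, 21.3]
tcp_rot: [[-0.001, -0.99, 0.141], [-0.0, 0.141, 0.99], [-1.0, 0.0, -0.0]]
contact_force: [-3.6, -1.8, 7.2]
opening: 20.5
```

```bash
python3 -m crank '[{"x":0,"y":0,"z":0,"turn":0,"claw":150},{"x":0,"y":0,"z":0,"turn":0,"claw":150},{"x":0,"y":0,"z":15,"turn":0,"claw":150},{"x":0,"y":0,"z":25,"turn":0,"claw":130},{"x":0,"y":0,"z":25,"turn":0,"claw":90}]'
python3 -m crank '[{"x":-1,"y":-35,"z":0,"turn":5.5,"claw":90},{"x":-1,"y":-35,"z":0,"turn":5.5,"claw":90},{"x":-2,"y":-35,"z":0,"turn":5.5,"claw":90},{"x":-2.5,"y":-36.7,"z":0,"turn":5.3,"claw":90},{"x":0,"y":0,"z":-20,"turn":0,"claw":90}]'
python3 - <<'E'
from bench import *
import cv2,pickle
o={}
for c in('scene','top'):
    o[c,'im']=grab_frame(c);o[c,'info']=camera_info(c)
pickle.dump(o,open('obs4.pkl','wb'))
cv2.imwrite('pics/s8.png',cv2.resize(o['scene','im'][40:240,200:460],None,fx=3,fy=3)) 
E
python3 d.py 445.3 101.1 9 103.7
```

```text
time_s: 18.4
tool_pos: [451.1, 242.6, 85.2]
tcp_rot: [[-0.002, -0.99, 0.141], [-0.001, 0.141, 0.99], [-1.0, 0.002, -0.001]]
contact_force: [1.1, 0.9, 0.0]
opening: 54.3
time_s: 18.9
tool_pos: [447.9, 98.0, 67.3]
tcp_rot: [[0.006, -0.972, -0.234], [-0.001, -0.234, 0.972], [-1.0, -0.006, -0.003]]
contact_force: [0.0, -0.1, 0.8]
opening: 55.1
t 19.0 pos [443.1 100.1  63.4] yaw 103.6 open 55.3 F [-0.7 -0.3 -0.7] GO [  2.2   1.  -54.4] turn 0.1 q [ 0.03  0.18  1.97  0.    1.   -1.78] tilt -1.0
```

View pics/s8.png

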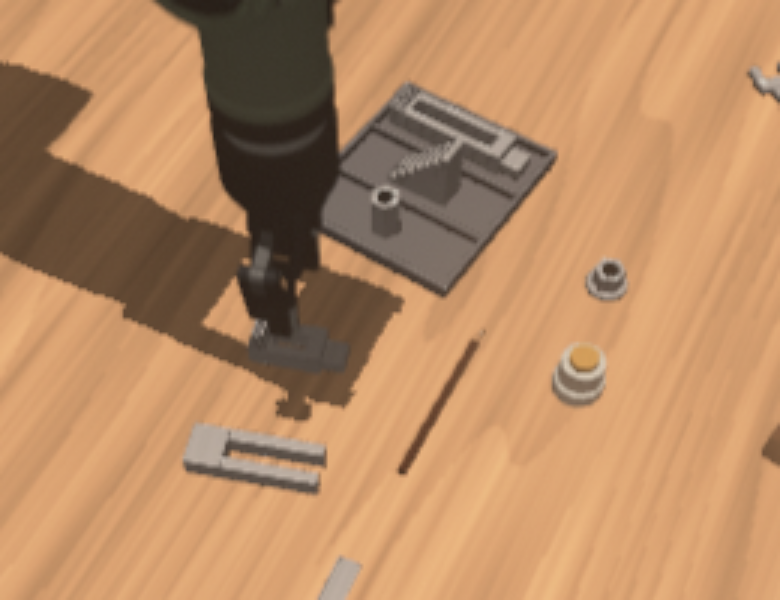

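```bash
python3 -m crank '[{"x":-3,"y":-0.7,"z":-30,"turn":0,"claw":90},{"x":0,"y":0,"z":-27,"turn":0,"claw":90},{"x":0,"y":0,"z":0,"turn":0,"claw":90},{"x":0,"y":0,"z":0,"turn":0,"claw":90}]'
python3 d.py 442.3 100.4 8.3 103.7
python3 -m crank '[{"x":0,"y":0,"z":0,"turn":0,"claw":255},{"x":0,"y":0,"z":0,"turn":0,"claw":255},{"x":0,"y":0,"z":0,"turn":0,"claw":255},{"x":0,"y":0,"z":0,"turn":0,"claw":255}]' 80
python3 d.py 442.3 100.4 8.3 103.7
```

```text
time_s: 19.4
tool_pos: [442.0, 101.0, 8.4]
tcp_rot: [[-0.001, -0.971, -0.238], [0.0, -0.238, 0.971], [-1.0, 0.001, 0.0]]
contact_force: [-0.1, -0.5, -0.1]
opening: 55.1
t 19.4 pos [442.  101.    8.4] yaw 103.8 open 55.1 F [-0.1 -0.5 -0.1] GO [ 0.3 -0.6 -0.1] turn -0.1 q [ 0.03  0.28  2.    0.    0.87 -1.78] tilt -1.0
time_s: 19.8
tool_pos: [444.0, 100.7, 10.3]
tcp_rot: [[0.004, -0.971, -0.237], [0.0, -0.237, 0.971], [-1.0, -0.003, -0.001]]
contact_force: [-0.6, 0.2, 4.8]
opening: 27.6
t 19.8 pos [444.  100.7  10.3] yaw 103.7 open 27.6 F [-0.6  0.2  4.8] GO [-1.7 -0.3 -2. ] turn -0.0 q [ 0.03  0.28  1.99  0.    0.87 -1.78] tilt -1.0
```

```bash
python3 -m crank '[{"x":0,"y":0,"z":10,"turn":0,"claw":255},{"x":0,"y":0,"z":30,"turn":0,"claw":255},{"x":0,"y":0,"z":35,"turn":0,"claw":255},{"x":0,"y":-20,"z":10,"turn":0,"claw":255},{"x":0,"y":-35,"z":0,"turn":0,"claw":255}]'
python3 d.py 437 -334.5 15 89.8
python3 -m crank '[{"x":0,"y":-40,"z":0,"turn":-2,"claw":255},{"x":0,"y":-40,"z":0,"turn":-2,"claw":255},{"x":0,"y":-40,"z":0,"turn":-2,"claw":255},{"x":-1,"y":-40,"z":0,"turn":-2,"claw":255},{"x":-1,"y":-40,"z":0,"turn":-2,"claw":255}]'
python3 -m crank '[{"x":-1,"y":-40,"z":0,"turn":-2,"claw":255},{"x":-1,"y":-40,"z":0,"turn":-1.9,"claw":255},{"x":-1,"y":-40,"z":0,"turn":0,"claw":255},{"x":-0.3,"y":-40,"z":-10,"turn":0,"claw":255},{"x":0,"y":-19.9,"z":-25,"turn":0,"claw":255}]'
python3 -m crank '[{"x":0,"y":0,"z":-20,"turn":0,"claw":255},{"x":0,"y":0,"z":0,"turn":0,"claw":255},{"x":0,"y":0,"z":0,"turn":0,"claw":255}]'
python3 - <<'E'
from bench import *
import cv2,pickle
o={}
for c in('scene','top'):
    o[c,'im']=grab_frame(c);o[c,'info']=camera_info(c)
pickle.dump(o,open('obs4.pkl','wb'))
a=cv2.resize(o['scene','im'][240:390,110:300],None,fx=2.6,fy=2.6);b=cv2.resize(o['top','im'][200:330,380:500],None,fx=3,fy=3)
cv2.imwrite('pics/s9.png',a);cv2.imwrite('pics/t9.png',b) 
E
python3 d.py 437 -334.5 15 89.8
```

```text
time_s: 20.3
tool_pos: [444.8, 46.0, 97.0]
tcp_rot: [[0.008, -0.971, -0.241], [-0.0, -0.241, 0.971], [-1.0, -0.007, -0.002]]
contact_force: [0.4, -0.6, -2.4]
opening: 27.7
t 20.3 pos [444.8  46.   97. ] yaw 103.9 open 27.7 F [ 0.4 -0.6 -2.4] GO [  -7.8 -380.5  -82. ] turn -14.1 q [-0.09  0.1   1.98  0.    1.06 -1.91] tilt -1.0
time_s: 20.8
tool_pos: [440.1, -156.1, 94.3]
tcp_rot: [[0.001, -0.998, -0.063], [-0.0, -0.063, 0.998], [-1.0, -0.001, -0.001]]
contact_force: [0.9, 1.4, -2.2]
opening: 27.5
time_s: 21.3
tool_pos: [439.2, -340.5, 62.0]
tcp_rot: [[0.007, -1.0, 0.006], [-0.008, 0.005, 1.0], [-1.0, -0.007, -0.008]]
contact_force: [0.8, -0.2, -2.0]
opening: 27.5
time_s: 21.6
tool_pos: [436.7, -333.9, 38.6]
tcp_rot: [[-0.001, -1.0, 0.003], [0.001, 0.003, 1.0], [-1.0, 0.001, 0.001]]
contact_force: [-0.3, -0.3, -1.4]
opening: 27.6
t 21.7 pos [ 437.8 -334.6   39.8] yaw 89.9 open 27.3 F [ 0.9  0.  -1.5] GO [ -0.8   0.1 -24.8] turn -0.1 q [-0.81  0.39  1.75  0.    1.   -2.38] tilt -1.0
```

View pics/s9.png

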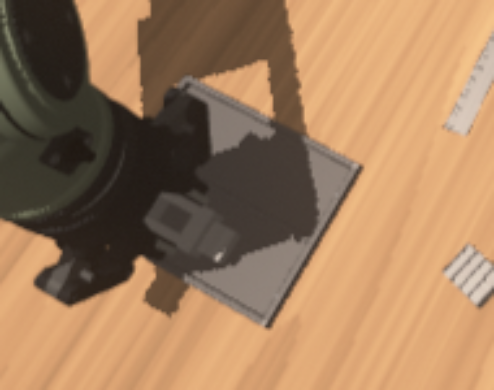

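View pics/t9.png

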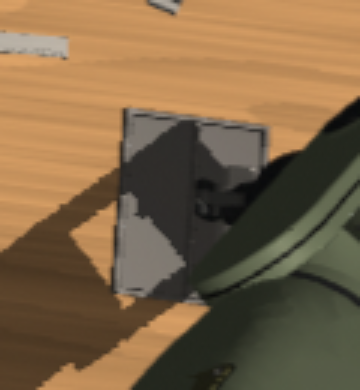

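```bash
python3 -m crank '[{"x":0,"y":0,"z":-15,"turn":0,"claw":255},{"x":0,"y":0,"z":-5,"turn":0,"claw":255},{"x":0,"y":0,"z":0,"turn":0,"claw":255},{"x":0,"y":0,"z":-3,"turn":0,"claw":255},{"x":0,"y":0,"z":0,"turn":0,"claw":255}]'; python3 -m crank '[{"x":0,"y":0,"z":-1.5,"turn":0,"claw":255},{"x":0,"y":0,"z":0,"turn":0,"claw":255}]'

```

```text
time_s: 22.2
tool_pos: [436.9, -334.3, 15.0]
tcp_rot: [[-0.0, -1.0, 0.003], [0.0, 0.003, 1.0], [-1.0, 0.0, 0.0]]
contact_force: [-0.1, 0.4, -2.5]
opening: 27.5
time_s: 22.4
tool_pos: [437.2, -334.7, 14.4]
tcp_rot: [[0.0, -1.0, 0.003], [-0.0, 0.003, 1.0], [-1.0, -0.0, -0.0]]
contact_force: [-1.4, 1.5, 1.6]
opening: 27.3
```

```bash
python3 -m crank '[{"x":0,"y":0,"z":0,"turn":0,"claw":125},{"x":0,"y":0,"z":0,"turn":0,"claw":125},{"x":0,"y":0,"z":20,"turn":0,"claw":125},{"x":0,"y":0,"z":30,"turn":0,"claw":110},{"x":0,"y":0,"z":30,"turn":0,"claw":100}]'
python3 -m crank '[{"x":39,"y":12,"z":0,"turn":-3,"claw":100},{"x":39,"y":12,"z":0,"turn":-3,"claw":100},{"x":39,"y":12,"z":0,"turn":-3,"claw":100},{"x":39,"y":12,"z":0,"turn":-3,"claw":100},{"x":38.5,"y":10.1,"z":0,"turn":-3,"claw":100}]'
python3 -m crank '[{"x":0,"y":0,"z":-30,"turn":0,"claw":100},{"x":0,"y":0,"z":0,"turn":0,"claw":100}]'
python3 - <<'E'
from bench import *
import cv2,pickle
o={}
for c in('scene','top'):
    o[c,'im']=grab_frame(c);o[c,'info']=camera_info(c)
pickle.dump(o,open('obs5.pkl','wb'))
a=cv2.resize(o['scene','im'][240:400,110:340],None,fx=3,fy=3);b=cv2.resize(o['top','im'][140:330,380:500],None,fx=3,fy=3)
cv2.imwrite('pics/s10.png',a);cv2.imwrite('pics/t10.png',b) 
E
python3 d.py 631.5 -276.4 9 74.8
```

```text
time_s: 22.9
tool_pos: [436.7, -334.2, 94.3]
tcp_rot: [[-0.001, -1.0, 0.003], [0.001, 0.003, 1.0], [-1.0, 0.001, 0.001]]
contact_force: [1.0, -1.0, -0.3]
opening: 52.0
time_s: 23.4
tool_pos: [633.2, -275.7, 93.9]
tcp_rot: [[0.001, -0.965, 0.264], [-0.0, 0.264, 0.965], [-1.0, -0.001, -0.0]]
contact_force: [0.2, 0.2, -0.6]
opening: 51.8
time_s: 23.6
tool_pos: [629.5, -274.0, 59.4]
tcp_rot: [[-0.007, -0.966, 0.26], [0.004, 0.26, 0.966], [-1.0, 0.008, 0.002]]
contact_force: [-1.5, 0.8, -0.6]
opening: 51.9
t 23.7 pos [ 630.  -275.7   62.4] yaw 74.8 open 52.0 F [0.2 0.6 0.6] GO [  1.5  -0.7 -53.4] turn -0.0 q [-0.54  0.6   1.36 -0.    1.18 -1.84] tilt -1.0
```

View pics/s10.png

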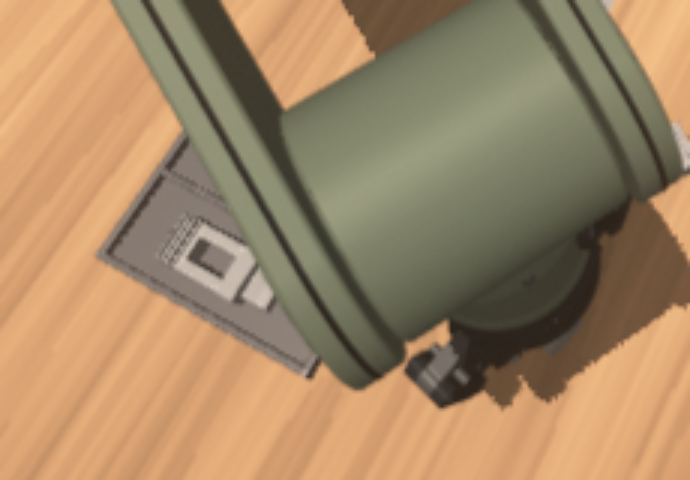

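View pics/t10.png

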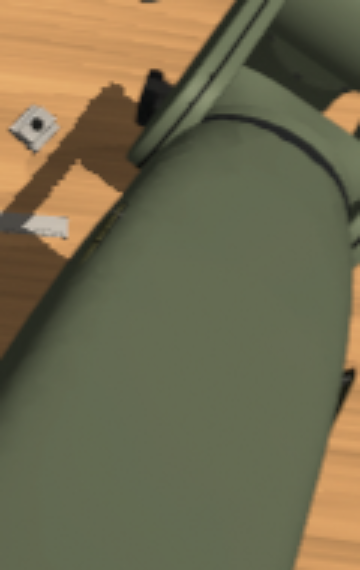

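```bash
python3 -m crank '[{"x":0,"y":0,"z":-30,"turn":0,"claw":100},{"x":0,"y":0,"z":-24.5,"turn":0,"claw":100},{"x":0,"y":0,"z":0,"turn":0,"claw":100},{"x":0,"y":0,"z":0,"turn":0,"claw":100}]'
python3 -m crank '[{"x":0,"y":0,"z":0,"turn":0,"claw":255},{"x":0,"y":0,"z":0,"turn":0,"claw":255},{"x":0,"y":0,"z":0,"turn":0,"claw":255},{"x":0,"y":0,"z":0,"turn":0,"claw":255}]' 70
python3 d.py 631.5 -276.4 9.3 74.8
```

```text
time_s: 24.1
tool_pos: [631.1, -277.0, 10.2]
tcp_rot: [[0.0, -0.965, 0.263], [-0.0, 0.263, 0.965], [-1.0, -0.0, -0.0]]
contact_force: [0.4, 0.8, 0.2]
opening: 52.1
time_s: 24.5
tool_pos: [633.2, -277.6, 12.3]
tcp_rot: [[0.004, -0.965, 0.262], [-0.003, 0.262, 0.965], [-1.0, -0.004, -0.002]]
contact_force: [-0.8, -0.1, 6.2]
opening: 24.0
t 24.5 pos [ 633.2 -277.6   12.3] yaw 74.8 open 24.0 F [-0.8 -0.1  6.2] GO [-1.7  1.2 -3. ] turn -0.0 q [-0.54  0.67  1.37 -0.    1.09 -1.84] tilt -1.0
```

```bash
python3 -m crank '[{"x":0,"y":0,"z":10,"turn":0,"claw":255},{"x":0,"y":0,"z":30,"turn":0,"claw":255},{"x":0,"y":0,"z":30,"turn":0,"claw":255},{"x":-20,"y":0,"z":0,"turn":0,"claw":255},{"x":-35,"y":0,"z":0,"turn":3,"claw":255}]'
python3 -m crank '[{"x":-35,"y":0,"z":0,"turn":3,"claw":255},{"x":-35,"y":0,"z":0,"turn":3,"claw":255},{"x":-35,"y":0,"z":0,"turn":3,"claw":255},{"x":-27.5,"y":0,"z":-15,"turn":3,"claw":255},{"x":0,"y":0,"z":-30,"turn":0,"claw":255}]'
python3 -m crank '[{"x":0,"y":0,"z":0,"turn":0,"claw":255},{"x":0,"y":0,"z":0,"turn":0,"claw":255},{"x":0,"y":0,"z":-13,"turn":0,"claw":255},{"x":0,"y":0,"z":0,"turn":0,"claw":255}]'
python3 - <<'E'
from bench import *
import cv2
cv2.imwrite('pics/s11.png',cv2.resize(grab_frame('scene')[240:390,110:300],None,fx=3.5,fy=3.5))
E
python3 d.py 444 -276.5 16 89.8
```

```text
time_s: 25.0
tool_pos: [578.9, -277.2, 82.1]
tcp_rot: [[0.006, -0.978, 0.208], [-0.003, 0.208, 0.978], [-1.0, -0.006, -0.002]]
contact_force: [-0.0, -0.1, -1.6]
opening: 24.0
time_s: 25.5
tool_pos: [442.3, -277.0, 36.0]
tcp_rot: [[0.002, -1.0, 0.004], [-0.002, 0.004, 1.0], [-1.0, -0.002, -0.002]]
contact_force: [0.4, 0.6, -0.8]
opening: 23.8
time_s: 25.9
tool_pos: [444.2, -276.1, 20.9]
tcp_rot: [[-0.001, -1.0, 0.003], [0.0, 0.003, 1.0], [-1.0, 0.001, 0.0]]
contact_force: [-0.2, 0.3, -2.2]
opening: 23.7
t 25.95 pos [ 444.2 -276.1   21.1] yaw 89.8 open 23.9 F [ 0.3  0.3 -1.1] GO [-0.2 -0.4 -5.1] turn -0.0 q [-0.72  0.37  1.82  0.    0.95 -2.29] tilt -1.0
```

View pics/s11.png

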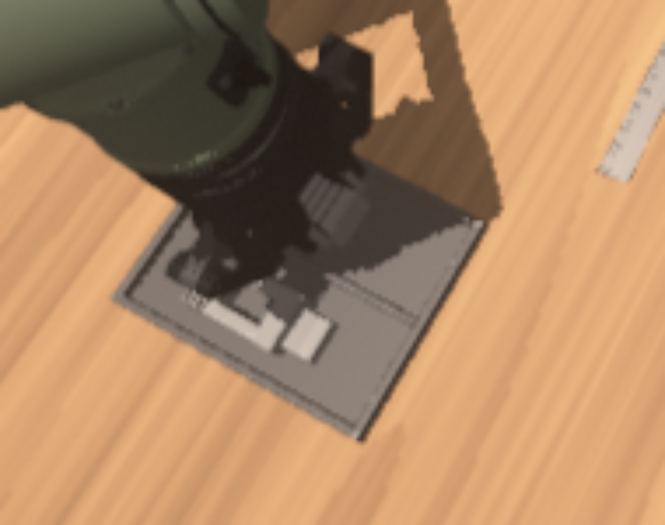

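```bash
python3 -m crank '[{"x":0,"y":0,"z":-3,"turn":0,"claw":255},{"x":0,"y":0,"z":0,"turn":0,"claw":255},{"x":0,"y":0,"z":-1.5,"turn":0,"claw":255},{"x":0,"y":0,"z":0,"turn":0,"claw":255}]'; python3 -m crank '[{"x":0,"y":0,"z":-1.5,"turn":0,"claw":255},{"x":0,"y":0,"z":0,"turn":0,"claw":255}]'

```

```text
time_s: 26.35
tool_pos: [444.0, -276.3, 16.8]
tcp_rot: [[-0.0, -1.0, 0.003], [0.0, 0.003, 1.0], [-1.0, 0.0, 0.0]]
contact_force: [-0.2, 0.2, -1.4]
opening: 24.1
time_s: 26.55
tool_pos: [444.1, -276.5, 16.3]
tcp_rot: [[0.0, -1.0, 0.003], [-0.0, 0.003, 1.0], [-1.0, -0.0, -0.0]]
contact_force: [-1.4, 1.5, 4.8]
opening: 23.7
```

Contact. I'll release, lift, and move clear (sideways past the scene) for final checks.

```bash
python3 -m crank '[{"x":0,"y":0,"z":0,"turn":0,"claw":135},{"x":0,"y":0,"z":0,"turn":0,"claw":135},{"x":0,"y":0,"z":15,"turn":0,"claw":135},{"x":0,"y":0,"z":35,"turn":0,"claw":135},{"x":0,"y":0,"z":45,"turn":0,"claw":135}]'
python3 -m crank '[{"x":-12,"y":35,"z":20,"turn":0,"claw":90},{"x":-12,"y":40,"z":20,"turn":0,"claw":90},{"x":-12,"y":40,"z":20,"turn":0,"claw":90},{"x":-12,"y":40,"z":20,"turn":0,"claw":90},{"x":-12,"y":40,"z":20,"turn":0,"claw":90}]'
python3 -m crank '[{"x":0,"y":0,"z":0,"turn":0,"claw":90},{"x":0,"y":0,"z":0,"turn":0,"claw":90},{"x":0,"y":0,"z":0,"turn":0,"claw":90}]'
python3 - <<'E'
from bench import *
import cv2,pickle
o={}
for c in('scene','top'):
    o[c,'im']=grab_frame(c);o[c,'info']=camera_info(c); cv2.imwrite(f'pics/{c}12.png',o[c,'im'])
pickle.dump(o,open('obs6.pkl','wb'))
E
python3 d.py 444 -276.5 16 89.8
```

```text
time_s: 27.05
tool_pos: [442.2, -274.9, 109.0]
tcp_rot: [[-0.004, -1.0, 0.003], [0.004, 0.003, 1.0], [-1.0, 0.004, 0.004]]
contact_force: [0.8, -0.4, -0.1]
opening: 40.1
time_s: 27.55
tool_pos: [383.2, -80.0, 211.0]
tcp_rot: [[0.001, -1.0, 0.004], [0.0, 0.004, 1.0], [-1.0, -0.001, 0.0]]
contact_force: [0.5, 1.9, -0.0]
opening: 55.2
time_s: 27.85
tool_pos: [384.0, -81.9, 209.9]
tcp_rot: [[-0.0, -1.0, 0.004], [-0.0, 0.004, 1.0], [-1.0, 0.0, -0.0]]
contact_force: [-0.9, -0.4, 0.1]
opening: 55.4
t 27.95 pos [383.8 -82.1 209.5] yaw 89.7 open 55.3 F [-0.4 -0.4 -0. ] GO [  60.2 -194.4 -193.5] turn 0.1 q [-0.43 -0.18  1.98 -0.    1.34 -2.  ] tilt -1.0
```

View pics/scene12.png

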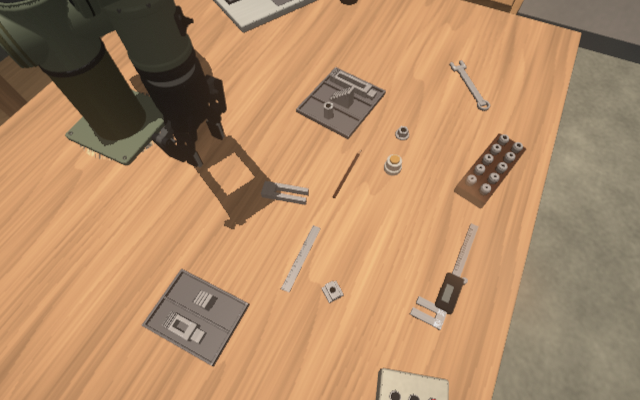

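View pics/top12.png

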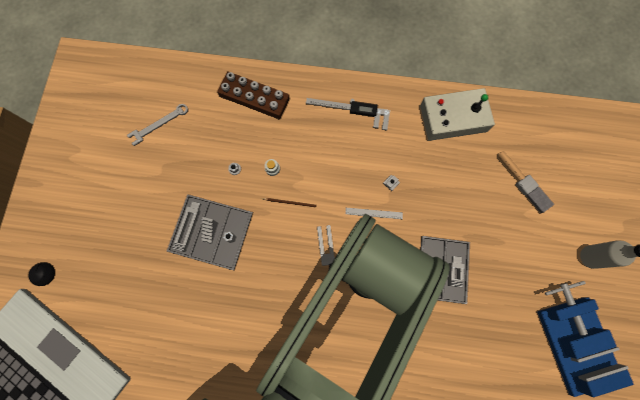

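```bash
python3 - <<'E'
from bench import *
from fit import *
o=pickle.load(open('obs6.pkl','rb'))
for t,c0,yaw,ns in(('tray3',(459.8,300.2),-8,['long_strap','tall_block','coupling_nut']),('tray2',(439.7,-305.5),-.2,['short_strap','low_block'])):
    a=np.radians(yaw);R=np.array([[np.cos(a),np.sin(a)],[-np.sin(a),np.cos(a)]])
    for n in ns:
        for cam in('scene','top'):
            for d in mark_of(cam,n)[:1]: print(n,cam,np.round(R@(d['centre'][:2]-np.array(c0))),round(d['centre'][2],1),round(d['confidence'],2))
for n in('fork_clamp','flange_nut','tee_nut'):
    print(n,[np.round(d['centre']) for d in mark_of('scene',n)[:1]])
P={'long_strap':(468,357.5,-8),'tall_block':(460,300.2,-8),'coupling_nut':(452,242.8,21),'short_strap':(440,-334.5,0),'low_block':(439.7,-276.5,0)}
im=cv2.resize(o['scene','im'],None,fx=4,fy=4)
for n,(x,y,w) in P.items():
    m=sil(o['scene','info'],M[n],(x,y,np.radians(w),4),(0,0,640,400)); m=(cv2.resize(m,None,fx=4,fy=4)>.5).astype(np.uint8)
    cs,_=cv2.findContours(m,cv2.RETR_LIST,cv2.CHAIN_APPROX_NONE); cv2.drawContours(im,cs,-1,(0,255,0),1)
v=np.hstack([im[260:560,1170:1570],im[1070:1470,570:1010][:300*4//3][:300,:400]])
cv2.imwrite('pics/ov.png',np.hstack([im[260:560,1170:1560],im[1120:1420,580:970]]))
E
```

```text
long_strap scene [-5. 59.] 1.4 0.75
long_strap top [-0. 62.] 2.7 0.95
tall_block scene [-1.  3.] 0.4 0.86
tall_block top [ 3. -2.] 0.0 0.58
coupling_nut scene [  1. -59.] 6.5 0.48
coupling_nut top [ -6. -55.] 6.1 0.41
short_strap scene [ -1. -30.] 5.5 0.97
short_strap top [  0. -32.] 3.1 0.77
low_block scene [-3. 32.] 2.8 0.75
fork_clamp [array([462.,   0.,   1.])]
flange_nut [array([636., 270.,  -2.])]
tee_nut [array([ 653., -156.,   -2.])]
```

View pics/ov.png

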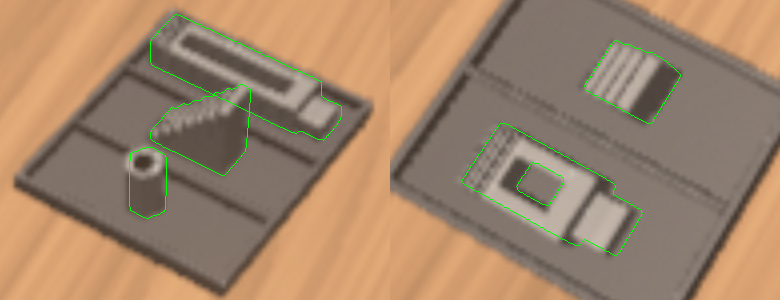

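The overlay matches all five pieces at their planned poses on the tray floors, and the three unwanted parts have not moved. I'm handing the job in.

```bash
python3 -c "
from bench import *
print(job_done())"
```

```text
the job is handed in; nothing more can be done
None
```

Both kits are made up and the job is handed in, at about 28 s on the robot's clock. No verdict was reported.

- **Three-compartment tray:** the long strap clamp is in the +58 mm compartment, the tall step block in the middle, and the coupling nut in the -58 mm one.
- **Two-compartment tray:** the low step block is in the +29 mm compartment and the short strap clamp in the -29 mm one.

**Last checks:** in the scene view, all five pieces lined up to within a couple of mm with outlines drawn at their planned places, flat on the tray floor and the right way up. The position networks put each piece within about 4 mm sideways and 6 mm lengthways of its compartment centre. The forked clamp, flange nut and T-nut read within 2 mm of where they started. The gripper was clear of everything.

**Disagreements:**
- The low block was not seen from the top camera, because the arm hid it; its check rests on the scene view alone.
- The network heights scattered from 0 to 6.5 mm around the 4 mm tray floor. That is about that tool's accuracy, so the evidence that the pieces sit on the floor is the contact felt at each release and the outline match.
- The gripper's opening read about 2 mm under each piece's true width at every grasp, which I took to be a reading offset.

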